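# Get the sugar out from behind the canisters

### The job

Move both tall canisters out of the way onto the steel tray, then take the low sugar tin that stands behind them and set it in the middle of the cork coaster while the canisters wait on the tray. After that put the canisters back on the wooden board, each in the middle of the mat that matches its lid colour (they may have been standing on the wrong mats). Keep all of them upright and leave the mug and the shaker alone.

Things in the scene. Friction and masses are not known exactly. Their poses are not given: they have to be found in the camera images.
- canister_pink: Tall round aluminium kitchen canister with a pink lid and a pink band round its middle, closed, solid, loose. Diameter 60 mm over its whole height, height 150 mm (lid: the top 24 mm), about 0.2 to 0.45 kg. Origin: centre of the underside, z up. It starts upright on one of the two round mats, not always that of its own colour.
- canister_teal: Tall round aluminium kitchen canister with a teal lid and a teal band round its middle, closed, solid, loose. Diameter 60 mm over its whole height, height 150 mm (lid: the top 24 mm), about 0.2 to 0.45 kg. Origin: centre of the underside, z up. It starts upright on one of the two round mats, not always that of its own colour.
- sugar_tin: Low round cream sugar tin, white lid with a small red knob, closed, solid, loose. Diameter 54 mm, 52 mm high to the lid's top; the knob (14 mm across) rises to 64 mm; 0.15 to 0.28 kg. Origin: centre of the underside, z up. It starts on the 6 mm wooden board close behind the canisters, midway and about 62 mm beyond the line between them, so that they crowd a gripper reaching for it.
- mat_pink: Round pink mat, 84 mm across, 3 mm thick, fixed on a 6 mm thick wooden board (175 x 210 mm, fixed); its outer ring shows round the canister on it. Origin: centre of the underside (its top is 3 mm above). The two mats lie side by side, centres 100 mm apart, on the robot's side of the board; which is on the left varies.
- mat_teal: Round teal mat, 84 mm across, 3 mm thick, fixed on a 6 mm thick wooden board (175 x 210 mm, fixed); its outer ring shows round the canister on it. Origin: centre of the underside (its top is 3 mm above). The two mats lie side by side, centres 100 mm apart, on the robot's side of the board; which is on the left varies.
- tray: Shallow rectangular steel tray, 250 mm along its x by 150 mm along its y, fixed on the worktop to the left or right of the board: floor 3 mm thick, 3 mm walls up to 14 mm. Origin: centre of the underside, z up. Room for both canisters standing side by side along its x (for example 60 mm either side of the middle).
- coaster: Round cork coaster, 84 mm across, 4 mm thick, fixed on the bare worktop on the other side of the board from the tray. Origin: centre of the underside (its top is 4 mm above).
- mug: Yellow mug, 76 mm across with a handle, 85 mm high, loose, standing beyond the board. Bystander: leave alone. Origin: centre of the underside.
- shaker: Small pale wooden pepper shaker, 42 mm across, 84 mm high, loose, standing beyond the board. Bystander: leave alone. Origin: centre of the underside.
There are look-alikes about, which are no part of the job. What is meant by the sugar_tin is not black or turquoise, and is the smaller of those in its own colour.

How it is judged:
On the way, in this order (a step that is already met when the one before it is completed fails the run):
1. both canisters stand upright and released on the tray, the sugar tin still in its place (within 30 mm) (z of each of canister_pink, canister_teal in the frame of tray below 0.008 m and x of canister_pink in the frame of tray between -0.105 and 0.105 m and y of canister_pink in the frame of tray between -0.055 and 0.055 m and contact force between each of canister_pink, canister_teal and the fingers below 0.1 N and angle between each of canister_pink, canister_teal's own z axis and vertical below 0.1 rad and linear speed of each of canister_pink, canister_teal below 0.02 m/s and angular speed of each of canister_pink, canister_teal below 0.2 rad/s and x of canister_teal in the frame of tray between -0.105 and 0.105 m and y of canister_teal in the frame of tray between -0.055 and 0.055 m and distance of sugar_tin from where it was at the start of the episode below 0.03 m), for 0.2 s.
2. the sugar tin stands released on the coaster, centres within 15 mm, while both canisters wait on the tray (horizontal distance between sugar_tin and coaster below 0.015 m and z of sugar_tin in the frame of coaster below 0.009 m and contact force between each of sugar_tin, canister_pink, canister_teal and the fingers below 0.1 N and angle between each of sugar_tin, canister_pink, canister_teal's own z axis and vertical below 0.1 rad and linear speed of each of sugar_tin, canister_pink, canister_teal below 0.02 m/s and angular speed of each of sugar_tin, canister_pink, canister_teal below 0.2 rad/s and z of each of canister_pink, canister_teal in the frame of tray below 0.008 m and x of canister_pink in the frame of tray between -0.105 and 0.105 m and y of canister_pink in the frame of tray between -0.055 and 0.055 m and x of canister_teal in the frame of tray between -0.105 and 0.105 m and y of canister_teal in the frame of tray between -0.055 and 0.055 m), for 0.2 s.
At the end, for the whole second after the job is handed in: The sugar tin stands on the cork coaster and each canister on the mat of its own colour, centres within 15 mm, all upright (within 0.1 rad), released and at rest (horizontal distance between sugar_tin and coaster below 0.015 m and z of sugar_tin in the frame of coaster below 0.009 m and contact force between each of sugar_tin, canister_pink, canister_teal and the fingers below 0.1 N and angle between each of sugar_tin, canister_pink, canister_teal's own z axis and vertical below 0.1 rad and linear speed of each of sugar_tin, canister_pink, canister_teal below 0.02 m/s and angular speed of each of sugar_tin, canister_pink, canister_teal below 0.2 rad/s and horizontal distance between canister_pink and mat_pink below 0.015 m and z of canister_pink in the frame of mat_pink below 0.008 m and horizontal distance between canister_teal and mat_teal below 0.015 m and z of canister_teal in the frame of mat_teal below 0.008 m); the robot touches nothing.
It fails at once if mug disturbed (moved more than 25 mm) (distance of mug from where it was at the start of the episode above 0.025 m).
It fails at once if shaker disturbed (moved more than 25 mm) (distance of shaker from where it was at the start of the episode above 0.025 m).
It fails at once if canister pink tipped (more than 0.5 rad) (angle between canister_pink's own z axis and vertical above 0.5 rad).
It fails at once if canister teal tipped (more than 0.5 rad) (angle between canister_teal's own z axis and vertical above 0.5 rad).
It fails at once if sugar tin tipped (more than 0.5 rad) (angle between sugar_tin's own z axis and vertical above 0.5 rad).
It also fails if it takes over 125 s, if anything falls off the work surface, if the arm or the gripper's body presses on something with over 40 N, if the wrist force passes 120 N, or if a joint passes its speed limit or range.

### The arm

A 7-joint arm with a two-finger parallel gripper is mounted at the origin on the work surface. World frame = base frame: x ahead of the robot, y to its left, z up, the work surface at z = 0. Lengths are in m, angles in rad, forces in N, time in s.
With the tool pointing down it reaches from about 0.4 to 0.85 m from the base axis. Payload 4.4 kg.
Tool frame: the origin (TCP) lies on the centre line of the jaws, within the pads' length; the fingertips stand 22 mm ahead of it and the grasp point (between the pads) lies 3 mm ahead of it (robot.tip_extent is the distance from the TCP to the fingertips, in m); z points along the fingers, y is the direction in which the jaws open and shut (so a half turn about z gives the same grasp; the last joint's range is limited). The gripper opens to 94 mm and grips with 3 to 60 N. Pads are 16 mm wide; open, the fingers measure 119 mm over their backs; the gripper's body (75 mm by 177 mm) begins 78 mm behind the grasp point.
Start: joints at [-1.306, 0.628, 0.038, 1.517, -0.027, 0.996, -0.02], TCP at [0.211, 0.615, 0.227] pointing down, gripper open.
Joint ranges: [-3.06, 3.06], [-0.37, 2.12], [-1.25, 1.32], [0.18, 2.47], [-1.1, 4.24], [0.23, 1.98], [-2.94, 2.94]. Speed limits (rad/s): [2.57, 2.57, 3.14, 3.14, 3.14, 3.14, 3.14].

### API

Orientations are given as a rotation vector (axis times angle).
In Python, from workcell import robot, read_camera, close_job gives the robot as it stands.
- The arm moves only by the tool play_rows, never from a script. Its argument "commands" is a list of rows, each a list of 7 numbers: the opening, from 0 (shut) to 1 (fully open), then the shift along the tool's x, y, z scaled (see below), then the turn, a rotation vector about the tool's x, y, z scaled (see below). A call has 1 to 5 rows; each row shifts and turns the pose as measured when the row begins, along the tool's axes as they then stand; what a row does not reach is not made up. The controller multiplies each number of a shift by 0.025 m and each number of a turn by 0.08 rad. A row lasts 1/10 s, in which the tool goes at most 50 mm and 8.59 degrees, less where a joint would pass 70% of its speed; a pose out of reach is approached as far as the arm can. A call with a number of a shift or a turn outside -1 to 1 is refused whole. A call with a gripper value outside its range is refused whole. The fingers move at their own pace and stop on an object; "force" is the grip in N (left out, the last holds). Time passes only in rows, so rows that do not move let the fingers close. It gives the time, the measured TCP pose, the force and the opening at its end, in the units of the state.
- robot.get_obs(): the state, without advancing time (a new reading comes with each control period).
- read_camera(name): name is "side" or "top" or "wrist"; returns a dict with "img" (400x640x3 uint8, red, green, blue), "range_z" (400x640 float32, m along the optical axis (not along the pixel's ray), 0 where there is no reading), "intrinsics" (3x3 intrinsics, pixels), "k1" (the pictures are not rectified: a ray, as slopes to the right and down, at radius r is drawn at 1 + k1 r^2 times it, then the intrinsics apply), "rvec" (rotation vector, rad) and "tvec" (3), from world to camera coordinates, as OpenCV has them; the wrist camera has in their place "hand_eye" (4x4, takes a point from camera to tool coordinates, whose origin is the TCP and whose axes are the flange's). Camera axes: x right, y down, z forward; pixel columns grow to the right and rows downward; lengths in m; the calibration is good to about 2 mm. A picture is of the moment at which its call begins: read the wrist's pose just before it.
- close_job(): hands the job in, once; it reports no verdict.
The state is a dict: "time_s": time; "qpos": joint angles; "joint_vel": joint speeds; "joint_efforts": joint torques, N m; "position": TCP position; "eef_rot": TCP orientation; "force": force on the tool from outside, world axes, zero at the start; "torque": the same for the moment, N m; "gripper_width": finger opening in m.
Only numpy, scipy, OpenCV 4.12 (cv2) and the standard library are available. Lean on these libraries where they do the work, as an engineer would, in place of code of your own. Each camera call takes 0.05 s, during which the arm holds its last target.

## Working session

There is one attempt and no reset: what is moved stays moved. The work goes in short steps, Python scripts to look and compute and a tool call to move; the robot and the scene stay as the last step left them, time stands still between calls to the robot, and variables do not carry over. Pictures are saved under pics/ and viewed, and the job is handed in when it is done.

Besides the shell and the picture viewer there is one more tool, called after "Emit:" in YAML: its name, and indented under it one key for each argument. play_rows: Moves the arm, as the interface text tells. Shifts and turns lie within -1 to 1; 1 stands for 0.025 m of shift or 0.08 rad of turn. Its arguments: {"type":"object","properties":{"commands":{"type":"array","items":{"type":"array","items":{"type":"number"}}},"force":{"type":"number"}},"required":["commands"]}

```bash
mkdir -p pics; ls; cat > h.py <<'E'
import numpy as np,cv2
from scipy.spatial.transform import Rotation as R
from workcell import robot, read_camera, close_job
def save(n,f):
    c=read_camera(n); cv2.imwrite('pics/'+f,c['img'][:,:,::-1]); np.savez('/tmp/'+f+'.npz',**{k:v for k,v in c.items()}); return c
def w(c,u,v,z=None,st=None):
    K=np.array(c['intrinsics']);k1=float(c['k1'])
    d=np.array([(u-K[0,2])/K[0,0],(v-K[1,2])/K[1,1]])
    p=d.copy()
    for _ in range(20): p=d/(1+k1*(p@p))
    ray=np.array([p[0],p[1],1.])
    if 'rvec' in c:
        M=R.from_rotvec(np.array(c['rvec']).ravel()).as_matrix().T; o=-M@np.array(c['tvec']).ravel()
    else:
        H=np.array(c['hand_eye']);T=R.from_rotvec(st['eef_rot']).as_matrix()
        M=T@H[:3,:3];o=T@H[:3,3]+np.array(st['position'])
    r=M@ray
    if z is None: s=float(c['range_z'][int(round(v)),int(round(u))])
    else: s=(z-o[2])/r[2]
    return o+s*r
E
python3 - <<'E'
from h import *
print(robot.get_obs())
save('top','t0.png');save('side','s0.png');save('wrist','w0.png')
E
```

```text
pics
{'time_s': 0.0, 'qpos': array([-1.30579868,  0.62934401,  0.0384304 ,  1.5183367 , -0.02701949,
        0.99629348, -0.02001966]), 'joint_vel': array([ 3.40824804e-05, -1.05850694e-03,  5.73410346e-04, -1.67161915e-03,
        1.49971852e-03,  1.02235462e-03,  1.93013384e-04]), 'joint_efforts': array([ 3.86793072e-04, -5.49733436e+01,  1.14329360e+00, -1.86624187e+01,
       -5.23007638e-02,  2.40374281e-02,  1.64945773e-04]), 'position': array([0.21087915, 0.61419289, 0.22656525]), 'eef_rot': array([-5.17230467e-01, -3.09841004e+00,  2.88818706e-03]), 'force': array([-0.57891926,  0.33903276,  0.29058898]), 'torque': array([-0.07655151, -0.01159919,  0.0408564 ]), 'gripper_width': 0.09395729331966417}
```

View pics/t0.png

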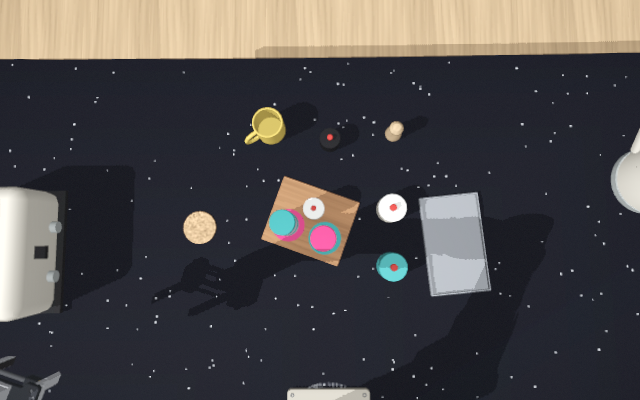

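View pics/s0.png

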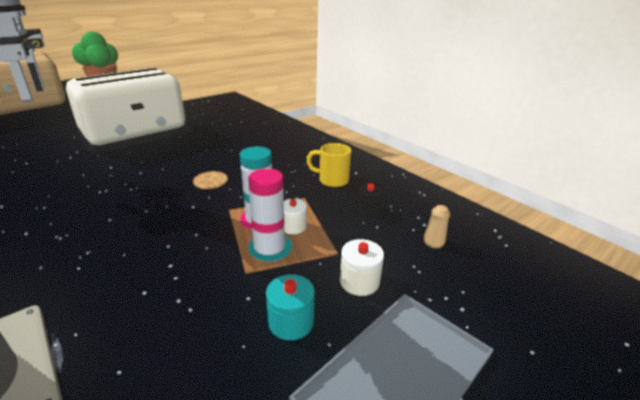

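View pics/w0.png

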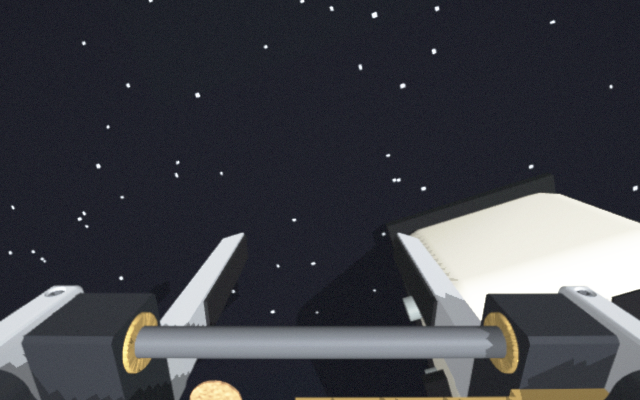

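The top view shows the teal lid at (283,222) over the pink mat, the pink lid at (323,238) over the teal mat, and the small white tin at (314,208). The coaster is at (200,227) and the tray at (455,245). The mats are swapped. Next I'll measure the positions.

```bash
cat > m.py <<'E'
from h import *
def load(f): 
    d=np.load('/tmp/'+f+'.npz',allow_pickle=True); return {k:d[k] for k in d.files}
def cloud(c):
    K=np.array(c['intrinsics']);uu,vv=np.meshgrid(np.arange(640.),np.arange(400.))
    d=np.stack([(uu-K[0,2])/K[0,0],(vv-K[1,2])/K[1,1]],-1);p=d.copy()
    for _ in range(20): p=d/(1+float(c['k1'])*(p**2).sum(-1,keepdims=True))
    s=c['range_z'];P=np.concatenate([p,np.ones(p.shape[:2]+(1,))],-1)*s[...,None]
    M=R.from_rotvec(np.array(c['rvec']).ravel()).as_matrix();
    return (P-np.array(c['tvec']).ravel())@M
def circ(P):
    # min enclosing circle
    (x,y),r=cv2.minEnclosingCircle((P[:,:2]*1000).astype(np.float32)); return np.round([x,y,r],1)
def masks(c):
    hsv=cv2.cvtColor(c['img'],cv2.COLOR_RGB2HSV).astype(int);return hsv[...,0],hsv[...,1],hsv[...,2]
E
python3 - <<'E'
from m import *
c=load('t0.png');W=cloud(c);H,S,V=masks(c);z=W[...,2]
print(W[220,200],W[350,320], W[150,200])
teal=(H>80)&(H<97)&(S>110);pink=(H>155)&(H<175)&(S>120)
def rep(n,m):
    m=m.astype(np.uint8);k,l,st,ce=cv2.connectedComponentsWithStats(m)
    for i in range(1,k):
        if st[i,4]>25:
            P=W[l==i];print(n,st[i,4],np.round(ce[i]),'circ',circ(P),'mean',np.round(P.mean(0)*1000,1),'med z',np.round(np.median(P[:,2])*1000,1))
rep('teallid',teal&(z>.14));rep('pinklid',pink&(z>.14))
rep('tealmat',teal&(z<.03));rep('pinkmat',pink&(z<.03))
rep('objs 40-75',(z>.045)&(z<.08))
rep('shk',(z>.076)&(z<.1))
wood=(H>8)&(H<25)&(S>60)&(z<.02)&(W[...,0]<.75)
rep('wood',wood)
g=(V>90)&(S<60)&(z<.03)
rep('tray',g)
# box fits
k,l,st,ce=cv2.connectedComponentsWithStats(cv2.morphologyEx(g.astype(np.uint8),cv2.MORPH_CLOSE,np.ones((5,5))))
i=1+np.argmax(st[1:,4]);print(cv2.minAreaRect((W[l==i][:,:2]*1000).astype(np.float32)))
k,l,st,ce=cv2.connectedComponentsWithStats(wood.astype(np.uint8));i=1+np.argmax(st[1:,4]);print(cv2.minAreaRect((W[l==i][:,:2]*1000).astype(np.float32)))
E
```

```text
[0.5251453  0.33085485 0.0026302 ] [0.19441674 0.01951876 0.00395878] [0.71018955 0.33408837 0.00317445]
teallid 503 [282. 222.] circ [499.1  64.9  68.5] mean [512.7 100.7 171.3] med z 158.8
pinklid 510 [323. 238.] circ [476.2   9.1  28.8] mean [476.2   9.2 160.9] med z 158.7
tealmat 177 [330. 237.] circ [477.3   6.6  40.6] mean [479.3  -6.7   8.9] med z 8.8
tealmat 79 [391. 262.] circ [ 403.  -166.8   41.7] mean [ 413.4 -163.4    5.8] med z 1.8
pinkmat 257 [294. 228.] circ [510.6  99.8  41.6] mean [502.9  84.4   8.9] med z 9.1
objs 40-75 120 [263. 115.] circ [767.9 150.   33.9] mean [786.  159.3  63.1] med z 63.6
objs 40-75 92 [273. 135.] circ [751.1 142.9  35.3] mean [735.3 133.9  62.3] med z 62.7
objs 40-75 112 [394. 130.] circ [ 748.4 -173.6   17.1] mean [ 743.8 -170.8   68.5] med z 72.7
objs 40-75 347 [329. 138.] circ [729.8  -7.4  27. ] mean [729.   -7.4  52.7] med z 52.2
objs 40-75 60 [249. 137.] circ [733.3 194.7  17.7] mean [729.9 193.   68.1] med z 70.4
objs 40-75 575 [631. 175.] circ [ 631.  -759.9   80.2] mean [ 626.5 -748.    62.1] med z 62.3
objs 40-75 1072 [ 50. 253.] 
[... 1095 characters left out ...]
 3329 [313. 216.] circ [523.4  42.9 135.6] mean [532.5  35.8   5.5] med z 5.6
wood 883 [199. 227.] circ [507.  332.7  44.2] mean [506.9 332.1   3.5] med z 3.5
tray 475 [620. 184.] circ [ 620.5 -790.8   81.9] mean [ 610.2 -749.6   15.2] med z 15.8
tray 51 [398. 201.] circ [ 555.7 -170.7   38.5] mean [ 570.7 -186.3    0.8] med z 1.0
tray 5990 [454. 244.] circ [ 460.6 -328.   146.7] mean [ 459.3 -327.7    3.9] med z 3.3
tray 1011 [328. 393.] circ [ 89.    0.4 102.8] mean [91.6  0.2 10.2] med z 11.1
((448.80029296875, -205.5377960205078), (255.7921142578125, 404.8656921386719), 5.5650105476379395)
((522.8959350585938, 43.23523712158203), (213.7950439453125, 177.8145294189453), 69.98657989501953)
```

```bash
cat >> m.py <<'E'
from scipy.optimize import least_squares
def fitedge(P,r,c0,n=72):
    # outer boundary points by angle about c0, robust fit centre with known radius
    c=np.array(c0,float)
    for _ in range(5):
        d=P[:,:2]*1000-c;a=np.arctan2(d[:,1],d[:,0]);q=np.hypot(*d.T);pts=[]
        for k in range(n):
            s=(a>=-np.pi+2*np.pi*k/n)&(a<-np.pi+2*np.pi*(k+1)/n)
            if s.any():
                j=np.where(s)[0][np.argmax(q[s])]
                if abs(q[j]-r)<6: pts.append(P[j,:2]*1000)
        pts=np.array(pts)
        f=least_squares(lambda x:np.hypot(*(pts-x[:2]).T)-x[2],[*c,r],loss='soft_l1',bounds=([-2000,-2000,r-2.5],[2000,2000,r+1]));c=f.x[:2]
    return np.round(f.x,1),len(pts)
def measure_top(c):
    W=cloud(c);H,S,V=masks(c);z=W[...,2]
    return W,H,S,V,z,(H>80)&(H<97)&(S>110),(H>155)&(H<175)&(S>120)
E
python3 - <<'E'
from m import *
c=load('t0.png');W,H,S,V,z,teal,pink=measure_top(c)
for n,m in (('teal',teal),('pink',pink)):
    P=W[m&(z>.15)&(z<.167)];P=P[P[:,0]>.44];md=np.median(P[:,:2],0)*1000;P=P[np.hypot(*(P[:,:2]*1000-md).T)<40]
    print(n,'lid',P[:,:2].mean(0)*1000,fitedge(P,30,md))
for n,m,g in (('teal',teal,(477,7)),('pink',pink,(510.5,101))):
    P=W[m&(z<.03)];P=P[np.hypot(*(P[:,:2]*1000-g).T)<50];print(n,'mat',fitedge(P,42,g),len(P))
P=W[(z>.052)&(z<.064)];P=P[np.hypot(*(P[:,:2]*1000-(550,34)).T)<35];print('tin',P.mean(0)*1000,fitedge(P,27,(550,34)))
wood=(H>5)&(H<28)&(S>40)&(z<.02)
P=W[wood];P=P[np.hypot(*(P[:,:2]*1000-(507,332)).T)<55];print('coaster',P.mean(0)*1000,fitedge(P,42,(507,332)))
m=(V>60)&(S<90)&(z<.03)
m=(m&(abs(W[...,1]+.328)<.11)&(abs(W[...,0]-.46)<.17))
print('tray',cv2.minAreaRect((W[m][:,:2]*1000).astype(np.float32)),W[m].mean(0))
o=robot.get_obs();print(R.from_rotvec(o['eef_rot']).as_matrix().round(3))
E
```

```text
teal lid [513.14813669 102.06083797] (array([513.1, 102.2,  27.5]), 72)
pink lid [476.17976428   9.18402417] (array([476.2,   9.2,  27.6]), 72)
teal mat (array([477.1,   6.8,  39.6]), 69) 185
pink mat (array([511.1, 100.9,  40.6]), 48) 257
tin [550.59916334  34.55452911  57.89180041] (array([550.7,  34.5,  25.3]), 70)
coaster [506.95651353 332.0517778    3.42641193] (array([507.3, 332.9,  42.8]), 72)
tray ((473.93280029296875, -327.53167724609375), (289.9840087890625, 206.20315551757812), 3.01320743560791) [ 0.45960041 -0.32721636  0.00383421]
[[-0.946  0.325 -0.   ]
 [ 0.325  0.946 -0.001]
 [-0.    -0.001 -1.   ]]
```

```bash
cat > plan.py <<'E'
import sys
from h import *
# usage: plan.py x y z(mm) yaw_of_tool_y(deg) [grip] ; prints rows of max 1 unit
x,y,z,yaw=map(float,sys.argv[1:5]);g=sys.argv[5] if len(sys.argv)>5 else '1'
vmax=float(sys.argv[6]) if len(sys.argv)>6 else 1.
o=robot.get_obs();p=np.array(o['position'])*1000;T=R.from_rotvec(o['eef_rot']).as_matrix()
ya=np.radians(yaw);ty=np.array([np.cos(ya),np.sin(ya),0]);tz=np.array([0,0,-1.]);G=np.stack([np.cross(ty,tz),ty,tz],1)
print('t',round(o['time_s'],2),'pos',p.round(1),'tooly',np.degrees(np.arctan2(T[1,1],T[0,1])).round(1),'tilt',np.degrees(np.arccos(-T[2,2])).round(2),'q',np.round(o['qpos'],2),'F',np.round(o['force'],1),'w',round(o['gripper_width']*1000,1))
d=np.array([x,y,z])-p;rv=R.from_matrix(T.T@G).as_rotvec()
n=int(np.ceil(max(np.abs(T.T@d).max()/25/vmax,np.linalg.norm(d)/25/vmax,np.abs(rv).max()/.08,1)))
print('d',d.round(1),'n',n)
for i in range(n):
    s=T.T@(d/n)/25;print([float(g)]+[round(float(a),2)+0. for a in s]+[round(float(a),2)+0. for a in rv/n/.08])
    T=T@R.from_rotvec(rv/n).as_matrix()
E
python3 plan.py 513 102 227 -19
```

```text
t 0.15 pos [210.9 614.3 226.8] tooly 71.0 tilt 0.08 q [-1.31  0.63  0.04  1.52 -0.03  1.   -0.02] F [-0.2  0.7  0.1] w 94.3
d [ 3.021e+02 -5.123e+02  2.000e-01] n 24
[1.0, -0.75, -0.64, 0.0, 0.0, 0.0, 0.82]
[1.0, -0.79, -0.59, 0.0, 0.0, 0.0, 0.82]
[1.0, -0.83, -0.54, 0.0, 0.0, 0.0, 0.82]
[1.0, -0.86, -0.48, 0.0, 0.0, 0.0, 0.82]
[1.0, -0.89, -0.43, 0.0, 0.0, 0.0, 0.82]
[1.0, -0.92, -0.37, 0.0, 0.0, 0.0, 0.82]
[1.0, -0.94, -0.31, 0.0, 0.0, 0.0, 0.82]
[1.0, -0.96, -0.24, 0.0, 0.0, 0.0, 0.82]
[1.0, -0.97, -0.18, 0.0, 0.0, 0.0, 0.82]
[1.0, -0.98, -0.12, 0.0, 0.0, 0.0, 0.82]
[1.0, -0.99, -0.05, 0.0, 0.0, 0.0, 0.82]
[1.0, -0.99, 0.01, 0.0, 0.0, 0.0, 0.82]
[1.0, -0.99, 0.08, 0.0, 0.0, 0.0, 0.82]
[1.0, -0.98, 0.14, 0.0, 0.0, 0.0, 0.82]
[1.0, -0.97, 0.21, 0.0, 0.0, 0.0, 0.82]
[1.0, -0.95, 0.27, 0.0, 0.0, 0.0, 0.82]
[1.0, -0.93, 0.33, 0.0, 0.0, 0.0, 0.82]
[1.0, -0.91, 0.39, 0.0, 0.0, 0.0, 0.82]
[1.0, -0.88, 0.45, 0.0, 0.0, 0.0, 0.82]
[1.0, -0.85, 0.51, 0.0, 0.0, 0.0, 0.82]
[1.0, -0.82, 0.56, 0.0, 0.0, 0.0, 0.82]
[1.0, -0.78, 0.61, 0.0, 0.0, 0.0, 0.82]
[1.0, -0.74, 0.66, 0.0, 0.0, 0.0, 0.82]
[1.0, -0.69, 0.71, 0.0, 0.0, 0.0, 0.82]
```

Emit:
play_rows:
  commands:
    - [1, -0.75, -0.65, 0, 0, 0, 0.8]
    - [1, -0.8, -0.6, 0, 0, 0, 0.8]
    - [1, -0.85, -0.55, 0, 0, 0, 0.8]
    - [1, -0.85, -0.5, 0, 0, 0, 0.8]
    - [1, -0.9, -0.45, 0, 0, 0, 0.8]

```text
time_s: 0.65
position: [0.2711, 0.5053, 0.2243]
eef_rot: [-1.01, -2.971, 0.005]
force: [0.6, 0.2, 1.3]
gripper_width: 0.094
```

Emit:
play_rows:
  commands:
    - [1, -0.9, -0.35, 0, 0, 0, 0.8]
    - [1, -0.95, -0.3, 0, 0, 0, 0.8]
    - [1, -0.95, -0.25, 0, 0, 0, 0.8]
    - [1, -0.95, -0.2, 0, 0, 0, 0.8]
    - [1, -1, -0.1, 0, 0, 0, 0.8]

```text
time_s: 1.15
position: [0.3354, 0.3937, 0.2235]
eef_rot: [-1.491, -2.762, 0.009]
force: [1.2, -0.2, 0.4]
gripper_width: 0.0939
```

Emit:
play_rows:
  commands:
    - [1, -1, -0.05, 0, 0, 0, 0.8]
    - [1, -1, 0, 0, 0, 0, 0.8]
    - [1, -1, 0.1, 0, 0, 0, 0.8]
    - [1, -1, 0.15, 0, 0, 0, 0.8]
    - [1, -0.95, 0.2, 0, 0, 0, 0.8]

```text
time_s: 1.65
position: [0.4006, 0.2792, 0.2233]
eef_rot: [-1.935, -2.472, 0.01]
force: [0.2, -0.8, 0.4]
gripper_width: 0.094
```

```bash
python3 plan.py 513 102 227 -19
```

```text
t 1.65 pos [400.6 279.2 223.3] tooly 13.9 tilt 0.39 q [-0.9   0.43  0.33  1.96 -0.19  0.79 -0.22] F [ 0.2 -0.8  0.4] w 94.0
d [ 112.4 -177.2    3.7] n 9
[1.0, -0.88, 0.3, -0.02, -0.01, 0.01, 0.8]
[1.0, -0.86, 0.35, -0.02, -0.01, 0.01, 0.8]
[1.0, -0.84, 0.41, -0.02, -0.01, 0.01, 0.8]
[1.0, -0.81, 0.46, -0.02, -0.01, 0.01, 0.8]
[1.0, -0.78, 0.51, -0.02, -0.01, 0.01, 0.8]
[1.0, -0.75, 0.56, -0.02, -0.01, 0.01, 0.8]
[1.0, -0.71, 0.6, -0.02, -0.01, 0.01, 0.8]
[1.0, -0.67, 0.65, -0.02, -0.01, 0.01, 0.8]
[1.0, -0.63, 0.69, -0.02, -0.01, 0.01, 0.8]
```

Emit:
play_rows:
  commands:
    - [1, -0.9, 0.3, -0.05, 0, 0, 0.8]
    - [1, -0.85, 0.35, -0.05, 0, 0, 0.8]
    - [1, -0.85, 0.4, -0.05, 0, 0, 0.8]
    - [1, -0.8, 0.45, -0.05, 0, 0, 0.8]
    - [1, -0.8, 0.5, -0.05, 0, 0, 0.8]

```text
time_s: 2.15
position: [0.4636, 0.1732, 0.2295]
eef_rot: [-2.325, -2.11, 0.012]
force: [0.1, 1.5, 0.4]
gripper_width: 0.0943
```

Emit:
play_rows:
  commands:
    - [1, -0.75, 0.55, 0, 0, 0, 0.8]
    - [1, -0.7, 0.6, 0, 0, 0, 0.8]
    - [1, -0.65, 0.65, 0, 0, 0, 0.8]
    - [1, -0.6, 0.7, 0, 0, 0, 0.8]
    - [1, 0, 0, 0, 0, 0, 0]

```text
time_s: 2.65
position: [0.5144, 0.0858, 0.2297]
eef_rot: [2.595, 1.768, -0.011]
force: [0.1, 0.4, 0.7]
gripper_width: 0.0938
```

```bash
python3 plan.py 513 102 227 -19; python3 - <<'E'
from h import *
save('wrist','w1.png')
E
```

```text
t 2.65 pos [514.4  85.8 229.7] tooly -21.5 tilt 0.42 q [-0.57  0.49  0.51  1.88 -0.3   0.86 -0.28] F [0.1 0.4 0.7] w 93.8
d [-1.4 16.2 -2.7] n 1
[1.0, 0.58, -0.29, 0.1, -0.04, 0.08, -0.54]
```

View pics/w1.png

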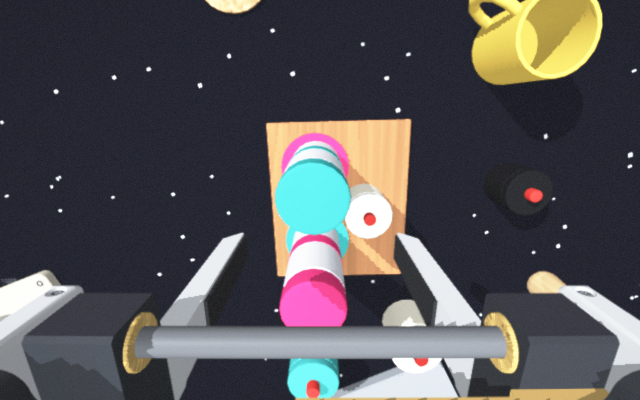

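The wrist view shows the teal lid at about (313,194), the pink lid at about (313,300) and the tin at (367,213), all lined up between the fingers. I'll cross-check the lid positions from this camera.

```bash
python3 - <<'E'
from m import *
c=load('w1.png');o=robot.get_obs();
for u,v,z in((313,194,.159),(313,300,.159),(367,214,.058)): print(w(c,u,v,z,o).round(4),w(c,u,v,None,o).round(4))
E
```

```text
[0.5155 0.1095 0.159 ] [0.5152 0.109  0.1567]
[0.4806 0.022  0.159 ] [0.4802 0.0211 0.1576]
[0.5505 0.0399 0.058 ] [0.5504 0.042  0.0632]
```

Emit:
play_rows:
  commands:
    - [1, 0.55, -0.3, 0.5, 0, 0, -0.5]
    - [1, 0, 0, 0.8, 0, 0, 0]

```text
time_s: 2.9
position: [0.5114, 0.1068, 0.197]
eef_rot: [-2.55, -1.832, 0.005]
force: [0.2, 0.2, 0.2]
gripper_width: 0.0941
```

```bash
python3 plan.py 513 102 125 -20 1 0.6
```

```text
t 2.9 pos [511.4 106.8 197. ] tooly -18.6 tilt 0.2 q [-0.58  0.53  0.47  1.91 -0.33  0.78 -0.25] F [0.2 0.2 0.2] w 94.1
d [  1.6  -4.8 -72. ] n 5
[1.0, -0.03, 0.03, 0.58, -0.01, 0.0, 0.06]
[1.0, -0.03, 0.03, 0.58, -0.01, 0.0, 0.06]
[1.0, -0.03, 0.03, 0.58, -0.01, 0.0, 0.06]
[1.0, -0.03, 0.03, 0.58, -0.01, 0.0, 0.06]
[1.0, -0.03, 0.03, 0.58, -0.01, 0.0, 0.06]
```

Emit:
play_rows:
  commands:
    - [1, -0.05, 0.15, 0, 0, 0, 0.3]
    - [1, 0, 0, 0, 0, 0, 0]
    - [1, 0, 0, 0, 0, 0, 0]

```text
time_s: 3.2
position: [0.5107, 0.1097, 0.1939]
eef_rot: [-2.56, -1.809, 0.014]
force: [0.6, -0.1, 0.4]
gripper_width: 0.0937
```

```bash
python3 - <<'E'
from m import *
o=robot.get_obs();c=save('wrist','w2.png');o2=robot.get_obs();print(o['position'],o2['position'],o['joint_vel'].round(3))
H,S,V=masks(c)
for n,m,in(('teal',(H>80)&(H<97)&(S>110)),('pink',(H>155)&(H<175)&(S>120))):
    k,l,st,ce=cv2.connectedComponentsWithStats(m.astype(np.uint8))
    for i in range(1,k):
        if st[i,4]>1500: print(n,st[i],ce[i],w(c,*ce[i],.159,o).round(4))
E
```

```text
[0.51068371 0.10970374 0.19394788] [0.51091805 0.10971994 0.19413619] [-0.012 -0.003 -0.001 -0.009 -0.001 -0.003 -0.003]
teal [ 287  196   85   89 5823] [328.55727288 239.86879615] [0.5153 0.1073 0.159 ]
pink [ 285  358   77   33 2005] [323.29725686 372.04438903] [0.4745 0.002  0.159 ]
```

View pics/w2.png

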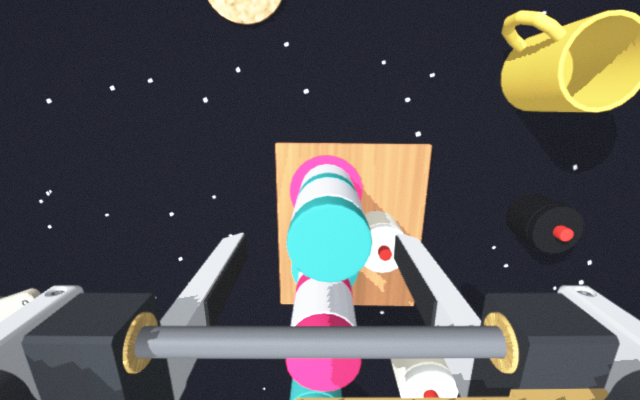

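```bash
python3 plan.py 513.5 103 122 -20 1 0.6
```

```text
t 3.25 pos [510.9 109.7 194.1] tooly -19.5 tilt 0.61 q [-0.58  0.54  0.47  1.91 -0.34  0.79 -0.26] F [ 0.5 -0.1  0.6] w 93.9
d [  2.6  -6.7 -72.1] n 5
[1.0, -0.04, 0.04, 0.58, -0.03, 0.01, 0.02]
[1.0, -0.04, 0.04, 0.58, -0.03, 0.01, 0.02]
[1.0, -0.04, 0.04, 0.58, -0.03, 0.01, 0.02]
[1.0, -0.04, 0.04, 0.58, -0.03, 0.01, 0.02]
[1.0, -0.04, 0.04, 0.58, -0.03, 0.01, 0.02]
```

Emit:
play_rows:
  commands:
    - [1, -0.15, 0.1, 0.3, -0.05, 0, 0]
    - [1, -0.1, 0.05, 0.6, -0.05, 0, 0]
    - [1, -0.05, 0.05, 0.6, 0, 0, 0]
    - [1, 0, 0, 0.6, 0, 0, 0]
    - [1, 0, 0, 0.5, 0, 0, 0]

```text
time_s: 3.75
position: [0.516, 0.1004, 0.1294]
eef_rot: [2.561, 1.813, 0.008]
force: [-0.3, 0.5, 0.1]
gripper_width: 0.0942
```

```bash
python3 plan.py 513.5 103 122 -20 1 0.6
```

```text
t 3.75 pos [516.  100.4 129.4] tooly -19.4 tilt 0.37 q [-0.51  0.63  0.41  1.97 -0.41  0.62 -0.18] F [-0.3  0.5  0.1] w 94.2
d [-2.5  2.6 -7.4] n 1
[1.0, 0.06, -0.13, 0.3, 0.08, -0.02, 0.13]
```

Emit:
play_rows:
  commands:
    - [1, 0.05, -0.1, 0.25, 0.05, 0, 0.1]
    - [0, 0, 0, 0, 0, 0, 0]
    - [0, 0, 0, 0, 0, 0, 0]
    - [0, 0, 0, 0, 0, 0, 0]
    - [0, 0, 0, 0, 0, 0, 0]
  force: 25

```text
time_s: 4.25
position: [0.5141, 0.1016, 0.1228]
eef_rot: [2.572, 1.802, 0.004]
force: [0.4, -1.1, -0.1]
gripper_width: 0.0656
```

```bash
python3 plan.py 513.5 103 122 -20 0 0.6
```

```text
t 4.25 pos [514.1 101.6 122.8] tooly -20.0 tilt 0.16 q [-0.51  0.64  0.4   1.98 -0.42  0.61 -0.18] F [ 0.4 -1.1 -0.1] w 65.6
d [-0.6  1.4 -0.8] n 1
[0.0, 0.04, -0.04, 0.03, 0.03, -0.02, 0.01]
```

Emit:
play_rows:
  commands:
    - [0, 0, 0, 0, 0, 0, 0]
    - [0, 0, 0, 0, 0, 0, 0]
    - [0, 0, 0, -0.3, 0, 0, 0]
    - [0, 0, 0, -0.6, 0, 0, 0]
    - [0, 0, 0, -0.9, 0, 0, 0]

```text
time_s: 4.75
position: [0.5105, 0.1013, 0.1668]
eef_rot: [-2.571, -1.801, 0.009]
force: [-0.4, 0.4, -3.7]
gripper_width: 0.0597
```

Emit:
play_rows:
  commands:
    - [0, 0, 0, -1, 0, 0, 0]
    - [0, 0, 0, -1, 0, 0, 0]
    - [0, 0, 0, -1, 0, 0, 0]
    - [0, 0, 0, -1, 0, 0, 0]
    - [0, 0, 0, -0.8, 0, 0, 0]

```text
time_s: 5.25
position: [0.5082, 0.1007, 0.2921]
eef_rot: [-2.57, -1.799, 0.016]
force: [0.6, 0.1, -3.4]
gripper_width: 0.0597
```

```bash
python3 plan.py 519 -320 290 -60 0
```

```text
t 5.25 pos [508.2 100.7 292.1] tooly -20.0 tilt 0.63 q [-0.63  0.41  0.55  1.8  -0.25  1.01 -0.33] F [ 0.6  0.1 -3.4] w 59.7
d [  10.8 -420.7   -2.1] n 17
[0.0, -0.92, 0.36, 0.01, 0.0, 0.01, 0.51]
[0.0, -0.91, 0.4, 0.01, 0.0, 0.01, 0.51]
[0.0, -0.89, 0.44, 0.01, 0.0, 0.01, 0.51]
[0.0, -0.87, 0.47, 0.01, 0.0, 0.01, 0.51]
[0.0, -0.85, 0.51, 0.01, 0.0, 0.01, 0.51]
[0.0, -0.83, 0.54, 0.01, 0.0, 0.01, 0.51]
[0.0, -0.81, 0.58, 0.01, 0.0, 0.01, 0.51]
[0.0, -0.78, 0.61, 0.01, 0.0, 0.01, 0.51]
[0.0, -0.76, 0.64, 0.01, 0.0, 0.01, 0.51]
[0.0, -0.73, 0.67, 0.01, 0.0, 0.01, 0.51]
[0.0, -0.7, 0.7, 0.01, 0.0, 0.01, 0.51]
[0.0, -0.67, 0.73, 0.0, 0.0, 0.01, 0.51]
[0.0, -0.64, 0.76, 0.0, 0.0, 0.01, 0.51]
[0.0, -0.61, 0.78, 0.0, 0.0, 0.01, 0.51]
[0.0, -0.58, 0.81, 0.0, 0.0, 0.01, 0.51]
[0.0, -0.54, 0.83, 0.0, 0.0, 0.01, 0.51]
[0.0, -0.51, 0.85, 0.0, 0.0, 0.01, 0.51]
```

Emit:
play_rows:
  commands:
    - [0, -0.6, 0.2, 0, 0, 0, 0]
    - [0, -0.92, 0.36, 0, 0, 0, 0]
    - [0, -0.92, 0.36, 0, 0, 0, 0]
    - [0, -0.92, 0.36, 0, 0, 0, 0]
    - [0, -0.92, 0.36, 0, 0, 0, 0]

```text
time_s: 5.75
position: [0.5077, -0.0178, 0.2914]
eef_rot: [-2.563, -1.807, 0.017]
force: [0.4, 0.2, -4.3]
gripper_width: 0.0599
```

Emit:
play_rows:
  commands:
    - [0, -0.92, 0.36, 0, 0, 0, 0]
    - [0, -0.92, 0.36, 0, 0, 0, 0]
    - [0, -0.92, 0.36, 0, 0, 0, 0]
    - [0, -0.92, 0.36, 0, 0, 0, 0]
    - [0, -0.92, 0.36, 0, 0, 0, 0]

```text
time_s: 6.25
position: [0.5027, -0.1526, 0.2857]
eef_rot: [-2.564, -1.795, 0.034]
force: [-0.6, 0.9, -4.5]
gripper_width: 0.0599
```

```bash
python3 plan.py 519 -320 260 -20 0
```

```text
t 6.25 pos [ 502.7 -152.6  285.7] tooly -20.0 tilt 1.42 q [-0.15  0.44  0.57  1.78 -0.26  1.02  0.17] F [-0.6  0.9 -4.5] w 59.9
d [  16.3 -167.4  -25.7] n 7
[0.0, -0.87, 0.42, 0.15, -0.04, 0.02, 0.0]
[0.0, -0.87, 0.42, 0.15, -0.04, 0.02, 0.0]
[0.0, -0.87, 0.42, 0.15, -0.04, 0.02, 0.0]
[0.0, -0.87, 0.42, 0.15, -0.04, 0.02, 0.0]
[0.0, -0.87, 0.42, 0.15, -0.04, 0.02, 0.0]
[0.0, -0.87, 0.42, 0.15, -0.04, 0.02, 0.0]
[0.0, -0.87, 0.42, 0.15, -0.04, 0.02, 0.0]
```

Tilt has crept up to 1.4°, so I'll correct it on the way.

Emit:
play_rows:
  commands:
    - [0, -0.87, 0.42, 0.1, -0.05, 0.05, 0]
    - [0, -0.87, 0.42, 0.1, -0.05, 0.05, 0]
    - [0, -0.87, 0.42, 0.1, -0.05, 0.05, 0]
    - [0, -0.87, 0.42, 0.1, -0.05, 0.05, 0]
    - [0, -0.87, 0.42, 0.1, -0.05, 0.05, 0]

```text
time_s: 6.75
position: [0.5048, -0.2826, 0.2659]
eef_rot: [-2.567, -1.785, 0.004]
force: [0.1, -0.7, -4.0]
gripper_width: 0.0599
```

Emit:
play_rows:
  commands:
    - [0, -0.7, 0.35, 0.3, -0.05, 0.05, 0]
    - [0, -0.3, 0.15, 0.6, 0, 0, 0]
    - [0, 0, 0, 0.5, 0, 0, 0]
    - [0, 0, 0, 0.3, 0, 0, 0]
    - [0, 0, 0, 0, 0, 0, 0]

```text
time_s: 7.25
position: [0.4991, -0.315, 0.2147]
eef_rot: [-2.569, -1.769, 0.008]
force: [0.5, -0.1, -4.6]
gripper_width: 0.0597
```

```bash
python3 plan.py 519 -320 150 -20 0;  python3 - <<'E'
from m import *
c=load('t0.png');W=cloud(c)
for u,v in((419,198),(478,193),(490,290),(432,296)): print(w(c,u,v,.014))
save('top','t1.png')
E
```

```text
t 7.25 pos [ 499.1 -315.   214.7] tooly -20.9 tilt 1.31 q [ 0.2   0.62  0.52  1.69 -0.36  0.95  0.49] F [ 0.5 -0.1 -4.6] w 59.7
d [ 19.9  -5.  -64.7] n 3
[0.0, 0.03, 0.29, 0.86, -0.09, -0.04, -0.07]
[0.0, 0.03, 0.28, 0.86, -0.09, -0.04, -0.07]
[0.0, 0.03, 0.28, 0.86, -0.09, -0.04, -0.07]
[ 0.57783456 -0.23879593  0.014     ]
[ 0.58974899 -0.39054741  0.014     ]
[ 0.34343017 -0.41093216  0.014     ]
[ 0.32873538 -0.26486419  0.014     ]
```

View pics/t1.png

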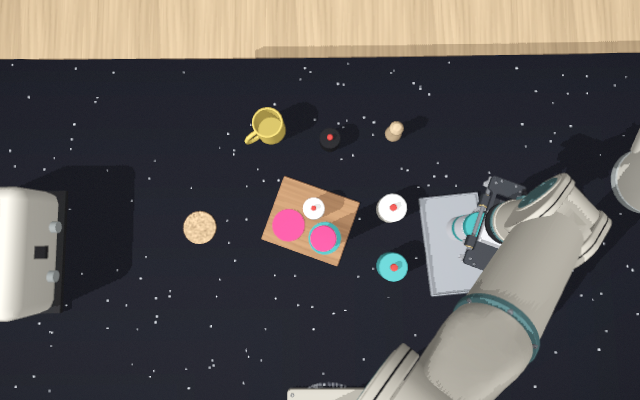

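Emit:
play_rows:
  commands:
    - [0, 0, 0.35, 0.5, -0.1, -0.05, 0]
    - [0, 0, 0.3, 0.7, -0.1, -0.05, 0]
    - [0, 0, 0.3, 0.7, -0.1, -0.05, 0]
    - [0, 0, 0, 0.3, 0, 0, 0]
    - [0, 0, 0, 0, 0, 0, 0]

```text
time_s: 7.8
position: [0.5271, -0.3198, 0.1581]
eef_rot: [2.572, 1.786, 0.006]
force: [0.0, -0.6, -4.0]
gripper_width: 0.0598
```

```bash
python3 plan.py 519 -320 118 -20 0;  python3 - <<'E'
from m import *
c=load('t1.png');W,H,S,V,z,teal,pink=measure_top(c)
P=W[pink&(z<.03)];P=P[np.hypot(*(P[:,:2]*1000-(511,101)).T)<50];print(fitedge(P,42,(511,101)),P.mean(0))
E
```

```text
t 7.8 pos [ 527.1 -319.8  158.1] tooly -20.5 tilt 0.61 q [ 0.21  0.7   0.48  1.7  -0.41  0.83  0.52] F [ 0.  -0.6 -4. ] w 59.8
d [ -8.1  -0.2 -40.1] n 2
[0.0, -0.06, -0.16, 0.8, 0.06, 0.02, -0.05]
[0.0, -0.06, -0.15, 0.8, 0.06, 0.02, -0.05]
(array([511.3, 100.6,  40.7]), 72) [0.5110099  0.1005901  0.00880343]
```

Emit:
play_rows:
  commands:
    - [0, -0.05, -0.15, 0.5, 0.05, 0, 0]
    - [0, -0.05, -0.1, 0.5, 0.05, 0, 0]
    - [0, 0, 0, 0.3, 0, 0, 0]
    - [0, 0, 0, 0.1, 0, 0, 0]
    - [0, 0, 0, 0, 0, 0, 0]

```text
time_s: 8.3
position: [0.5203, -0.3202, 0.1213]
eef_rot: [2.577, 1.79, -0.001]
force: [-0.4, 0.1, -4.2]
gripper_width: 0.0594
```

```bash
python3 plan.py 519 -320 118 -20 0
```

```text
t 8.3 pos [ 520.3 -320.2  121.3] tooly -20.4 tilt 0.24 q [ 0.23  0.74  0.45  1.74 -0.44  0.76  0.55] F [-0.4  0.1 -4.2] w 59.4
d [-1.3  0.2 -3.3] n 1
[0.0, -0.01, -0.05, 0.13, 0.04, 0.04, -0.1]
```

Emit:
play_rows:
  commands:
    - [0, 0, 0, 0.1, 0.05, 0.05, 0]
    - [0, 0, 0, 0.1, 0, 0, 0]
    - [0, 0, 0, 0, 0, 0, 0]

```text
time_s: 8.6
position: [0.521, -0.3211, 0.1174]
eef_rot: [2.58, 1.791, 0.002]
force: [1.0, -0.6, -3.9]
gripper_width: 0.0603
```

```bash
python3 plan.py 519 -320 118 -20 0
```

```text
t 8.6 pos [ 521.  -321.1  117.4] tooly -20.5 tilt 0.09 q [ 0.24  0.75  0.44  1.74 -0.44  0.75  0.55] F [ 1.  -0.6 -3.9] w 60.3
d [-2.   1.1  0.6] n 1
[0.0, 0.01, -0.09, -0.03, 0.01, -0.01, -0.1]
```

Emit:
play_rows:
  commands:
    - [0, 0, 0, 0.06, 0, 0, 0]
    - [0, 0, 0, 0, 0, 0, 0]

```text
time_s: 8.8
position: [0.5214, -0.3215, 0.1175]
eef_rot: [2.579, 1.791, 0.004]
force: [-0.3, -0.5, -4.4]
gripper_width: 0.0599
```

Emit:
play_rows:
  commands:
    - [0, 0, -0.05, 0.15, 0, 0, 0]
    - [0, 0, 0, 0, 0, 0, 0]

```text
time_s: 9.0
position: [0.5222, -0.3221, 0.1177]
eef_rot: [2.575, 1.789, 0.01]
force: [0.0, 0.7, -5.1]
gripper_width: 0.0596
```

Emit:
play_rows:
  commands:
    - [0, 0, -0.05, 0.2, 0, 0, 0]
    - [0, 0, -0.05, 0.2, 0, 0, 0]

```text
time_s: 9.2
position: [0.5233, -0.3233, 0.115]
eef_rot: [2.568, 1.787, 0.018]
force: [-5.5, 5.8, 35.6]
gripper_width: 0.0607
```

```bash
python3 plan.py 519 -320 118 -20 0;python3 - <<'E'
from m import *
print(robot.get_obs()['joint_vel'].round(3))
save('side','s2.png');print(robot.get_obs()['position'])
E
```

```text
t 9.2 pos [ 523.3 -323.3  115. ] tooly -20.3 tilt 1.01 q [ 0.25  0.75  0.44  1.75 -0.45  0.73  0.57] F [-5.5  5.8 35.6] w 60.7
d [-4.3  3.3  3. ] n 1
[0.0, 0.07, -0.2, -0.12, 0.22, -0.03, -0.07]
[ 0.025  0.    -0.03   0.037 -0.035 -0.081  0.043]
[ 0.52308653 -0.32343346  0.1148662 ]
```

View pics/s2.png

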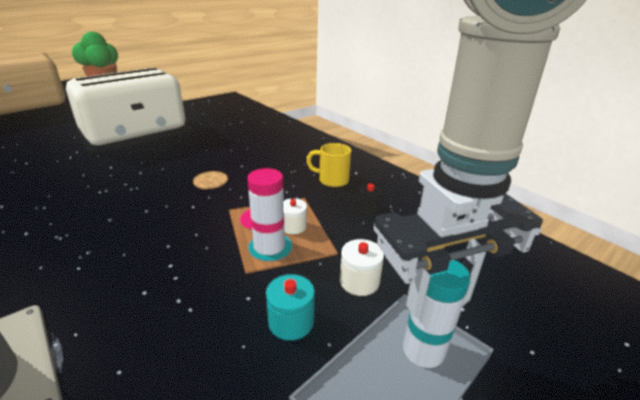

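The side view shows the teal canister upright in the tray, at about (430,330). The wrist force confirms floor contact, so I'll ease up and release.

Emit:
play_rows:
  commands:
    - [0, 0.05, -0.1, -0.1, 0.2, 0, 0]
    - [0, 0, 0, 0, 0, 0, 0]

```text
time_s: 9.45
position: [0.5218, -0.3217, 0.1184]
eef_rot: [2.577, 1.793, 0.006]
force: [-0.4, -0.3, -3.5]
gripper_width: 0.0598
```

Emit:
play_rows:
  commands:
    - [1, 0, 0, 0, 0, 0, 0]
    - [1, 0, 0, 0, 0, 0, 0]
    - [1, 0, 0, 0, 0, 0, 0]
    - [1, 0, 0, 0, 0, 0, 0]

```text
time_s: 9.85
position: [0.5221, -0.3221, 0.1172]
eef_rot: [2.576, 1.793, 0.005]
force: [0.8, -0.2, -0.6]
gripper_width: 0.0883
```

Emit:
play_rows:
  commands:
    - [1, 0, 0, -0.4, 0, 0, 0]
    - [1, 0, 0, -0.8, 0, 0, 0]
    - [1, 0, 0, -1, 0, 0, 0]
    - [1, 0, 0, -1, 0, 0, 0]
    - [1, 0, 0, -0.5, 0, 0, 0]

```text
time_s: 10.35
position: [0.5203, -0.3219, 0.2125]
eef_rot: [-2.579, -1.792, -0.001]
force: [0.3, -0.7, 0.6]
gripper_width: 0.094
```

```bash
python3 plan.py 476 9 205 -20 1
```

```text
t 10.35 pos [ 520.3 -321.9  212.5] tooly -20.4 tilt 0.06 q [ 0.2   0.64  0.51  1.66 -0.37  0.95  0.49] F [ 0.3 -0.7  0.6] w 94.0
d [-44.3 330.9  -7.5] n 14
[1.0, 0.84, -0.45, 0.02, 0.0, 0.0, -0.01]
[1.0, 0.84, -0.45, 0.02, 0.0, 0.0, -0.01]
[1.0, 0.84, -0.45, 0.02, 0.0, 0.0, -0.01]
[1.0, 0.84, -0.45, 0.02, 0.0, 0.0, -0.01]
[1.0, 0.84, -0.45, 0.02, 0.0, 0.0, -0.01]
[1.0, 0.84, -0.45, 0.02, 0.0, 0.0, -0.01]
[1.0, 0.84, -0.45, 0.02, 0.0, 0.0, -0.01]
[1.0, 0.84, -0.45, 0.02, 0.0, 0.0, -0.01]
[1.0, 0.84, -0.44, 0.02, 0.0, 0.0, -0.01]
[1.0, 0.84, -0.44, 0.02, 0.0, 0.0, -0.01]
[1.0, 0.84, -0.44, 0.02, 0.0, 0.0, -0.01]
[1.0, 0.84, -0.44, 0.02, 0.0, 0.0, -0.01]
[1.0, 0.84, -0.44, 0.02, 0.0, 0.0, -0.01]
[1.0, 0.84, -0.44, 0.02, 0.0, 0.0, -0.01]
```

Emit:
play_rows:
  commands:
    - [1, 0.84, -0.45, -0.1, 0, 0, 0]
    - [1, 0.84, -0.45, -0.1, 0, 0, 0]
    - [1, 0.84, -0.45, 0, 0, 0, 0]
    - [1, 0.84, -0.45, 0, 0, 0, 0]
    - [1, 0.84, -0.45, 0, 0, 0, 0]

```text
time_s: 10.85
position: [0.5044, -0.2059, 0.2215]
eef_rot: [2.579, 1.779, 0.004]
force: [0.6, 0.7, 0.8]
gripper_width: 0.0942
```

Emit:
play_rows:
  commands:
    - [1, 0.84, -0.45, 0, 0, 0, 0]
    - [1, 0.84, -0.45, 0, 0, 0, 0]
    - [1, 0.84, -0.45, 0, 0, 0, 0]
    - [1, 0.84, -0.45, 0, 0, 0, 0]
    - [1, 0.84, -0.45, 0, 0, 0, 0]

```text
time_s: 11.35
position: [0.4877, -0.0828, 0.2216]
eef_rot: [2.58, 1.778, 0.005]
force: [-0.1, 0.1, 0.2]
gripper_width: 0.0943
```

```bash
python3 plan.py 476 9 205 -20 1
```

```text
t 11.35 pos [487.7 -82.8 221.6] tooly -20.9 tilt 0.49 q [-0.28  0.46  0.56  1.97 -0.34  0.8   0.11] F [-0.1  0.1  0.2] w 94.3
d [-11.7  91.8 -16.6] n 4
[1.0, 0.82, -0.44, 0.16, 0.03, 0.01, -0.05]
[1.0, 0.82, -0.43, 0.16, 0.03, 0.01, -0.05]
[1.0, 0.82, -0.43, 0.16, 0.03, 0.01, -0.05]
[1.0, 0.82, -0.43, 0.16, 0.03, 0.01, -0.05]
```

Emit:
play_rows:
  commands:
    - [1, 0.82, -0.44, 0.1, 0, 0, 0]
    - [1, 0.82, -0.44, 0.1, 0, 0, 0]
    - [1, 0.75, -0.4, 0.1, 0, 0, 0]
    - [1, 0.5, -0.3, 0.1, 0, 0, 0]
    - [1, 0, 0, 0, 0, 0, 0]

```text
time_s: 11.85
position: [0.4751, 0.0058, 0.2115]
eef_rot: [2.577, 1.786, 0.007]
force: [-1.0, -0.1, -0.1]
gripper_width: 0.0941
```

```bash
python3 plan.py 476.2 9.2 122 -20 1 .6
```

```text
t 11.85 pos [475.1   5.8 211.5] tooly -20.5 tilt 0.42 q [-0.47  0.45  0.56  2.03 -0.35  0.75 -0.06] F [-1.  -0.1 -0.1] w 94.1
d [  1.1   3.4 -89.5] n 6
[1.0, 0.02, -0.01, 0.6, 0.02, 0.0, -0.02]
[1.0, 0.02, 0.0, 0.6, 0.02, 0.0, -0.02]
[1.0, 0.02, 0.0, 0.6, 0.02, 0.0, -0.02]
[1.0, 0.02, 0.0, 0.6, 0.02, 0.0, -0.02]
[1.0, 0.02, 0.0, 0.6, 0.02, 0.0, -0.02]
[1.0, 0.02, 0.0, 0.6, 0.02, 0.0, -0.02]
```

Emit:
play_rows:
  commands:
    - [1, 0.05, 0, 0.6, 0, 0, 0]
    - [1, 0.05, 0, 0.6, 0, 0, 0]
    - [1, 0, 0, 0.7, 0, 0, 0]
    - [1, 0, 0, 0.7, 0, 0, 0]
    - [1, 0, 0, 0.6, 0, 0, 0]

```text
time_s: 12.35
position: [0.4806, 0.0039, 0.1324]
eef_rot: [2.573, 1.78, 0.018]
force: [0.2, -0.5, -0.3]
gripper_width: 0.0942
```

```bash
python3 plan.py 476.2 9.2 122 -20 1 .6
```

```text
t 12.35 pos [480.6   3.9 132.4] tooly -20.6 tilt 0.95 q [-0.38  0.58  0.45  2.1  -0.47  0.55  0.05] F [ 0.2 -0.5 -0.3] w 94.2
d [ -4.4   5.3 -10.4] n 1
[1.0, 0.14, -0.24, 0.41, 0.21, -0.03, -0.14]
```

Emit:
play_rows:
  commands:
    - [1, 0.15, -0.2, 0.35, 0.2, 0, 0]
    - [1, 0, 0, 0, 0, 0, 0]

```text
time_s: 12.55
position: [0.4766, 0.0075, 0.1222]
eef_rot: [-2.584, -1.783, 0.001]
force: [0.2, -0.3, 0.0]
gripper_width: 0.0939
```

```bash
python3 plan.py 476.2 9.2 122 -20 1 .6
```

```text
t 12.55 pos [476.6   7.5 122.2] tooly -20.8 tilt 0.15 q [-0.37  0.6   0.44  2.1  -0.48  0.55  0.05] F [ 0.2 -0.3  0. ] w 93.9
d [-0.4  1.7 -0.2] n 1
[1.0, 0.06, -0.04, 0.01, -0.03, -0.01, -0.17]
```

Emit:
play_rows:
  commands:
    - [0, 0, 0, 0, 0, 0, 0]
    - [0, 0, 0, 0, 0, 0, 0]
    - [0, 0, 0, 0, 0, 0, 0]
    - [0, 0, 0, 0, 0, 0, 0]
    - [0, 0, 0, 0, 0, 0, 0]
  force: 25

```text
time_s: 13.05
position: [0.4779, 0.0068, 0.1243]
eef_rot: [-2.586, -1.783, -0.003]
force: [-0.2, 0.5, -4.2]
gripper_width: 0.0597
```

Emit:
play_rows:
  commands:
    - [0, 0, 0, 0, 0, 0, 0]
    - [0, 0, 0, -0.4, 0, 0, 0]
    - [0, 0, 0, -0.8, 0, 0, 0]
    - [0, 0, 0, -1, 0, 0, 0]
    - [0, 0, 0, -1, 0, 0, 0]

```text
time_s: 13.55
position: [0.4737, 0.0068, 0.2046]
eef_rot: [-2.582, -1.78, 0.012]
force: [0.6, 0.3, -4.1]
gripper_width: 0.0599
```

Emit:
play_rows:
  commands:
    - [0, 0, 0, -1, 0, 0, 0]
    - [0, 0, 0, -1, 0, 0, 0]
    - [0, 0, 0, 0, 0, 0, 0]

```text
time_s: 13.85
position: [0.4746, 0.0063, 0.2599]
eef_rot: [-2.584, -1.78, 0.007]
force: [0.8, -0.0, -4.5]
gripper_width: 0.0598
```

```bash
python3 plan.py 400 -332 235 -20 0
```

```text
t 13.85 pos [474.6   6.3 259.9] tooly -20.9 tilt 0.32 q [-0.51  0.39  0.61  1.95 -0.29  0.89 -0.12] F [ 0.8 -0.  -4.5] w 59.8
d [ -74.6 -338.3  -24.9] n 14
[0.0, -0.98, 0.15, 0.07, 0.0, 0.0, -0.01]
[0.0, -0.98, 0.14, 0.07, 0.0, 0.0, -0.01]
[0.0, -0.98, 0.14, 0.07, 0.0, 0.0, -0.01]
[0.0, -0.98, 0.14, 0.07, 0.0, 0.0, -0.01]
[0.0, -0.98, 0.14, 0.07, 0.0, 0.0, -0.01]
[0.0, -0.98, 0.14, 0.07, 0.0, 0.0, -0.01]
[0.0, -0.98, 0.14, 0.07, 0.0, 0.0, -0.01]
[0.0, -0.98, 0.14, 0.07, 0.0, 0.0, -0.01]
[0.0, -0.98, 0.14, 0.07, 0.0, 0.0, -0.01]
[0.0, -0.98, 0.14, 0.07, 0.0, 0.0, -0.01]
[0.0, -0.98, 0.13, 0.07, 0.0, 0.0, -0.01]
[0.0, -0.98, 0.13, 0.07, 0.0, 0.0, -0.01]
[0.0, -0.98, 0.13, 0.07, 0.0, 0.0, -0.01]
[0.0, -0.98, 0.13, 0.07, 0.0, 0.0, -0.01]
```

Emit:
play_rows:
  commands:
    - [0, -0.98, 0.14, 0, 0, 0, 0]
    - [0, -0.98, 0.14, 0, 0, 0, 0]
    - [0, -0.98, 0.14, 0, 0, 0, 0]
    - [0, -0.98, 0.14, 0, 0, 0, 0]
    - [0, -0.98, 0.14, 0, 0, 0, 0]

```text
time_s: 14.35
position: [0.4442, -0.1124, 0.2557]
eef_rot: [-2.57, -1.79, 0.012]
force: [0.5, -0.2, -4.1]
gripper_width: 0.0597
```

Emit:
play_rows:
  commands:
    - [0, -0.98, 0.14, 0, 0, 0, 0]
    - [0, -0.98, 0.14, 0, 0, 0, 0]
    - [0, -0.98, 0.14, 0, 0, 0, 0]
    - [0, -0.98, 0.14, 0, 0, 0, 0]
    - [0, -0.98, 0.14, 0, 0, 0, 0]

```text
time_s: 14.85
position: [0.4119, -0.2357, 0.2495]
eef_rot: [-2.562, -1.785, 0.022]
force: [0.0, 0.2, -3.9]
gripper_width: 0.0598
```

```bash
python3 plan.py 400 -332 215 -20 0
```

```text
t 14.85 pos [ 411.9 -235.7  249.5] tooly -20.3 tilt 1.36 q [ 0.02  0.42  0.62  1.95 -0.3   0.89  0.44] F [ 0.   0.2 -3.9] w 59.8
d [-11.9 -96.3 -34.5] n 5
[0.0, -0.76, 0.18, 0.27, -0.06, 0.0, -0.01]
[0.0, -0.76, 0.18, 0.27, -0.06, 0.0, -0.01]
[0.0, -0.76, 0.18, 0.27, -0.06, 0.0, -0.01]
[0.0, -0.76, 0.18, 0.27, -0.06, 0.0, -0.01]
[0.0, -0.76, 0.18, 0.28, -0.06, 0.0, -0.01]
```

Emit:
play_rows:
  commands:
    - [0, -0.8, 0.2, 0.2, -0.05, 0, 0]
    - [0, -0.8, 0.2, 0.2, -0.05, 0, 0]
    - [0, -0.8, 0.2, 0.2, -0.05, 0, 0]
    - [0, -0.8, 0.2, 0.2, -0.05, 0, 0]
    - [0, -0.5, 0.15, 0.2, -0.05, 0, 0]

```text
time_s: 15.35
position: [0.3961, -0.3336, 0.2174]
eef_rot: [-2.572, -1.785, 0.011]
force: [1.1, -0.2, -4.5]
gripper_width: 0.0599
```

```bash
python3 plan.py 400 -332 150 -20 0
```

```text
t 15.35 pos [ 396.1 -333.6  217.4] tooly -20.5 tilt 0.72 q [ 0.25  0.52  0.58  1.9  -0.36  0.85  0.66] F [ 1.1 -0.2 -4.5] w 59.9
d [  3.9   1.6 -67.4] n 3
[0.0, 0.04, 0.05, 0.9, -0.05, 0.0, -0.03]
[0.0, 0.04, 0.05, 0.9, -0.05, 0.0, -0.03]
[0.0, 0.04, 0.05, 0.9, -0.05, 0.0, -0.03]
```

Emit:
play_rows:
  commands:
    - [0, 0.1, 0.05, 0.6, 0, 0, 0]
    - [0, 0.1, 0, 0.7, 0, 0, 0]
    - [0, 0.05, 0, 0.7, 0, 0, 0]
    - [0, 0, 0, 0.6, 0, 0, 0]
    - [0, 0, 0, 0.2, 0, 0, 0]

```text
time_s: 15.85
position: [0.3934, -0.3281, 0.1391]
eef_rot: [-2.572, -1.774, 0.019]
force: [-0.5, 0.5, -4.4]
gripper_width: 0.0599
```

```bash
python3 plan.py 400 -332 120 -20 0
```

```text
t 15.85 pos [ 393.4 -328.1  139.1] tooly -20.8 tilt 1.23 q [ 0.31  0.62  0.5   1.98 -0.45  0.67  0.73] F [-0.5  0.5 -4.4] w 59.9
d [  6.6  -3.9 -19.1] n 1
[0.0, -0.05, 0.32, 0.76, -0.27, 0.0, -0.18]
```

Emit:
play_rows:
  commands:
    - [0, 0, 0.2, 0.4, -0.25, 0, 0]
    - [0, 0, 0.1, 0.3, 0, 0, 0]
    - [0, 0, 0, 0, 0, 0, 0]

```text
time_s: 16.15
position: [0.3989, -0.3298, 0.1187]
eef_rot: [-2.583, -1.78, 0.004]
force: [0.4, -0.8, -3.2]
gripper_width: 0.0596
```

```bash
python3 plan.py 400 -332 118 -20 0
```

```text
t 16.15 pos [ 398.9 -329.8  118.7] tooly -20.8 tilt 0.32 q [ 0.33  0.65  0.47  1.99 -0.49  0.62  0.76] F [ 0.4 -0.8 -3.2] w 59.6
d [ 1.1 -2.2 -0.7] n 1
[0.0, -0.07, 0.07, 0.03, -0.07, -0.01, -0.18]
```

Emit:
play_rows:
  commands:
    - [0, 0, 0, 0.08, -0.05, 0, 0]
    - [0, 0, 0, 0, 0, 0, 0]

```text
time_s: 16.35
position: [0.3985, -0.33, 0.1191]
eef_rot: [-2.585, -1.782, -0.001]
force: [-0.3, 0.8, -4.2]
gripper_width: 0.0599
```

Emit:
play_rows:
  commands:
    - [0, 0, 0, 0.15, 0, 0, 0]
    - [0, 0, 0, 0.1, 0, 0, 0]

```text
time_s: 16.55
position: [0.3987, -0.3305, 0.1174]
eef_rot: [-2.586, -1.783, -0.006]
force: [-5.6, 5.3, 25.4]
gripper_width: 0.0597
```

Floor contact is made. I'll ease up, release and retreat.

Emit:
play_rows:
  commands:
    - [0, 0, 0, -0.05, 0, 0, 0]
    - [1, 0, 0, 0, 0, 0, 0]
    - [1, 0, 0, 0, 0, 0, 0]
    - [1, 0, 0, 0, 0, 0, 0]
    - [1, 0, 0, 0, 0, 0, 0]

```text
time_s: 17.05
position: [0.4005, -0.3321, 0.1205]
eef_rot: [2.582, 1.781, 0.008]
force: [-0.0, 0.3, -0.3]
gripper_width: 0.0882
```

Emit:
play_rows:
  commands:
    - [1, 0, 0, -0.4, 0, 0, 0]
    - [1, 0, 0, -0.8, 0, 0, 0]
    - [1, 0, 0, -1, 0, 0, 0]
    - [1, 0, 0, -1, 0, 0, 0]
    - [1, 0, 0, -0.5, 0, 0, 0]

```text
time_s: 17.55
position: [0.3985, -0.3315, 0.2161]
eef_rot: [2.587, 1.782, 0.004]
force: [-0.3, 0.1, -0.3]
gripper_width: 0.0937
```

```bash
python3 plan.py 551 34 200 -20 1
```

```text
t 17.55 pos [ 398.5 -331.5  216.1] tooly -20.9 tilt 0.16 q [ 0.25  0.51  0.58  1.91 -0.38  0.83  0.66] F [-0.3  0.1 -0.3] w 93.7
d [152.5 365.5 -16.1] n 16
[1.0, 0.99, 0.03, 0.04, 0.0, 0.0, -0.01]
[1.0, 0.99, 0.03, 0.04, 0.0, 0.0, -0.01]
[1.0, 0.99, 0.03, 0.04, 0.0, 0.0, -0.01]
[1.0, 0.99, 0.03, 0.04, 0.0, 0.0, -0.01]
[1.0, 0.99, 0.03, 0.04, 0.0, 0.0, -0.01]
[1.0, 0.99, 0.04, 0.04, 0.0, 0.0, -0.01]
[1.0, 0.99, 0.04, 0.04, 0.0, 0.0, -0.01]
[1.0, 0.99, 0.04, 0.04, 0.0, 0.0, -0.01]
[1.0, 0.99, 0.04, 0.04, 0.0, 0.0, -0.01]
[1.0, 0.99, 0.04, 0.04, 0.0, 0.0, -0.01]
[1.0, 0.99, 0.04, 0.04, 0.0, 0.0, -0.01]
[1.0, 0.99, 0.04, 0.04, 0.0, 0.0, -0.01]
[1.0, 0.99, 0.04, 0.04, 0.0, 0.0, -0.01]
[1.0, 0.99, 0.04, 0.04, 0.0, 0.0, -0.01]
[1.0, 0.99, 0.04, 0.04, 0.0, 0.0, -0.01]
[1.0, 0.99, 0.04, 0.04, 0.0, 0.0, -0.01]
```

Emit:
play_rows:
  commands:
    - [1, 1, 0.03, -0.1, 0, 0, 0]
    - [1, 1, 0.03, -0.1, 0, 0, 0]
    - [1, 1, 0.03, 0, 0, 0, 0]
    - [1, 1, 0.03, 0, 0, 0, 0]
    - [1, 1, 0.03, 0, 0, 0, 0]

```text
time_s: 18.05
position: [0.4479, -0.2186, 0.2278]
eef_rot: [2.587, 1.764, 0.007]
force: [0.6, -0.5, 0.4]
gripper_width: 0.0943
```

Emit:
play_rows:
  commands:
    - [1, 1, 0.03, 0, 0, 0, 0]
    - [1, 1, 0.03, 0, 0, 0, 0]
    - [1, 1, 0.03, 0, 0, 0, 0]
    - [1, 1, 0.03, 0, 0, 0, 0]
    - [1, 1, 0.03, 0, 0, 0, 0]

```text
time_s: 18.55
position: [0.4988, -0.0991, 0.2309]
eef_rot: [2.587, 1.761, 0.01]
force: [-0.2, -0.4, 0.4]
gripper_width: 0.0941
```

```bash
python3 plan.py 551 34 170 -20 1; python3 - <<'E'
from m import *
save('side','s3.png');c=save('top','t3.png')
W,H,S,V,z,teal,pink=measure_top(c)
for n,m,g in(('teal',teal,(521,-321)),('pink',pink,(400,-331))):
    P=W[m&(z>.14)&(z<.162)];P=P[np.hypot(*(P[:,:2]*1000-g).T)<45]
    if len(P)>50: print(n,P.mean(0)*1000,fitedge(P,30,P[:,:2].mean(0)*1000))
g=(550.7,34.5);P=W[(z>.05)&(z<.064)];P=P[np.hypot(*(P[:,:2]*1000-g).T)<35]
if len(P)>50:print('tin',len(P),fitedge(P,27,g))
g=(477.1,6.8);P=W[teal&(z<.03)];P=P[np.hypot(*(P[:,:2]*1000-g).T)<50];print(len(P),P.mean(0)*1000)
E
```

```text
t 18.55 pos [498.8 -99.1 230.9] tooly -21.5 tilt 0.8 q [-0.28  0.48  0.61  1.93 -0.36  0.84  0.14] F [-0.2 -0.4  0.4] w 94.1
d [ 52.2 133.1 -60.9] n 7
[1.0, 0.82, -0.01, 0.35, 0.02, 0.0, -0.05]
[1.0, 0.82, 0.0, 0.35, 0.02, 0.0, -0.05]
[1.0, 0.82, 0.0, 0.35, 0.02, 0.0, -0.05]
[1.0, 0.82, 0.01, 0.35, 0.02, 0.0, -0.05]
[1.0, 0.82, 0.01, 0.35, 0.02, 0.0, -0.05]
[1.0, 0.82, 0.01, 0.35, 0.02, 0.0, -0.05]
[1.0, 0.82, 0.02, 0.35, 0.02, 0.0, -0.05]
teal [ 521.56750692 -318.0496228   152.66011875] (array([ 521.8, -318.8,   28.2]), 72)
pink [ 400.0040632  -326.37703423  152.61134545] (array([ 399.8, -327.4,   28.3]), 72)
tin 335 (array([550.6,  34.4,  25.4]), 69)
774 [477.15332891   6.61719944   8.74903331]
```

View pics/s3.png

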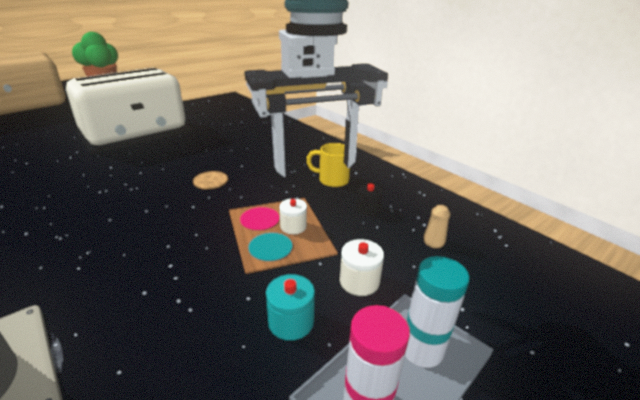

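View pics/t3.png

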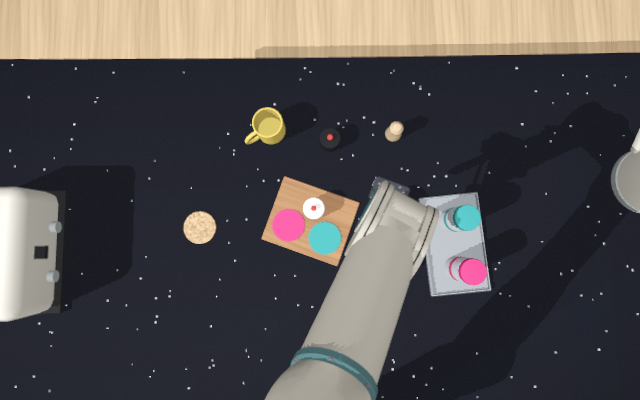

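The side view shows both canisters upright on the tray, the tin on the board and both mats free. Next is the tin at (550.6, 34.4).

Emit:
play_rows:
  commands:
    - [1, 0.85, 0, 0.25, 0, 0, 0]
    - [1, 0.85, 0, 0.25, 0, 0, 0]
    - [1, 0.85, 0, 0.25, 0, 0, 0]
    - [1, 0.85, 0, 0.25, 0, 0, 0]
    - [1, 0.85, 0, 0.25, 0, 0, 0]

```text
time_s: 19.15
position: [0.539, -0.0027, 0.202]
eef_rot: [2.586, 1.753, 0.012]
force: [-0.6, -0.3, 0.1]
gripper_width: 0.0938
```

```bash
python3 plan.py 550.6 34.4 150 -20 1
```

```text
t 19.15 pos [539.   -2.7 202. ] tooly -21.7 tilt 1.08 q [-0.44  0.56  0.59  1.88 -0.41  0.81 -0.02] F [-0.6 -0.3  0.1] w 93.8
d [ 11.6  37.1 -52. ] n 3
[1.0, 0.52, -0.05, 0.69, 0.08, 0.01, -0.13]
[1.0, 0.52, -0.04, 0.69, 0.08, 0.01, -0.13]
[1.0, 0.52, -0.03, 0.69, 0.08, 0.01, -0.13]
```

Emit:
play_rows:
  commands:
    - [1, 0.55, -0.05, 0.5, 0.1, 0, -0.1]
    - [1, 0.5, -0.1, 0.5, 0.1, 0, -0.1]
    - [1, 0.2, -0.1, 0.6, 0.1, 0, -0.1]
    - [1, 0, 0, 0.5, 0, 0, 0]
    - [1, 0, 0, 0, 0, 0, 0]

```text
time_s: 19.65
position: [0.5441, 0.0288, 0.1448]
eef_rot: [-2.573, -1.795, 0.015]
force: [-0.2, 0.1, -0.0]
gripper_width: 0.0944
```

```bash
python3 plan.py 550.6 34.4 39 -20 1
```

```text
t 19.65 pos [544.1  28.8 144.8] tooly -20.2 tilt 0.6 q [-0.44  0.65  0.52  1.89 -0.47  0.73  0.  ] F [-0.2  0.1 -0. ] w 94.4
d [   6.5    5.6 -105.8] n 5
[1.0, 0.06, 0.04, 0.85, -0.02, 0.01, -0.01]
[1.0, 0.06, 0.04, 0.85, -0.02, 0.01, -0.01]
[1.0, 0.06, 0.04, 0.85, -0.02, 0.01, -0.01]
[1.0, 0.06, 0.04, 0.85, -0.02, 0.01, -0.01]
[1.0, 0.06, 0.03, 0.85, -0.02, 0.01, -0.01]
```

Emit:
play_rows:
  commands:
    - [1, 0.15, 0.05, 0.5, 0, 0, 0]
    - [1, 0.15, 0, 0.6, 0, 0, 0]
    - [1, 0.1, 0, 0.6, 0, 0, 0]
    - [1, 0, 0, 0.4, 0, 0, 0]

```text
time_s: 20.05
position: [0.5496, 0.0347, 0.0903]
eef_rot: [-2.58, -1.79, 0.012]
force: [-0.1, 0.5, 0.6]
gripper_width: 0.0937
```

```bash
python3 plan.py 550.6 34.4 39 -20 1 .5
```

```text
t 20.05 pos [549.6  34.7  90.3] tooly -20.5 tilt 0.43 q [-0.41  0.73  0.46  1.92 -0.53  0.62  0.04] F [-0.1  0.5  0.6] w 93.7
d [  1.   -0.3 -51.3] n 5
[1.0, 0.0, 0.01, 0.41, -0.01, 0.01, -0.02]
[1.0, 0.0, 0.01, 0.41, -0.01, 0.01, -0.02]
[1.0, 0.0, 0.01, 0.41, -0.01, 0.01, -0.02]
[1.0, 0.0, 0.01, 0.41, -0.01, 0.01, -0.02]
[1.0, 0.0, 0.01, 0.41, -0.01, 0.01, -0.02]
```

Emit:
play_rows:
  commands:
    - [1, 0, 0, 0.4, 0, 0, 0]
    - [1, 0, 0, 0.45, 0, 0, 0]
    - [1, 0, 0, 0.45, 0, 0, 0]
    - [1, 0, 0, 0.4, 0, 0, 0]
    - [1, 0, 0, 0.2, 0, 0, 0]

```text
time_s: 20.55
position: [0.5493, 0.033, 0.0386]
eef_rot: [-2.583, -1.788, 0.012]
force: [0.1, -0.6, 0.3]
gripper_width: 0.0936
```

```bash
python3 plan.py 550.6 34.4 39 -20 1 .5
```

```text
t 20.55 pos [549.3  33.   38.6] tooly -20.6 tilt 0.44 q [-0.36  0.81  0.39  1.94 -0.59  0.51  0.08] F [ 0.1 -0.6  0.3] w 93.6
d [1.3 1.4 0.4] n 1
[1.0, 0.07, 0.03, -0.02, -0.06, 0.08, -0.14]
```

Emit:
play_rows:
  commands:
    - [0, 0, 0, 0, 0, 0, 0]
    - [0, 0, 0, 0, 0, 0, 0]
    - [0, 0, 0, 0, 0, 0, 0]
    - [0, 0, 0, 0, 0, 0, 0]
    - [0, 0, 0, 0, 0, 0, 0]
  force: 25

```text
time_s: 21.05
position: [0.5499, 0.0328, 0.0388]
eef_rot: [2.583, 1.788, -0.011]
force: [-0.3, -0.1, -0.3]
gripper_width: 0.0576
```

Emit:
play_rows:
  commands:
    - [0, 0, 0, 0, 0, 0, 0]
    - [0, 0, 0, -0.4, 0, 0, 0]
    - [0, 0, 0, -0.8, 0, 0, 0]
    - [0, 0, 0, -1, 0, 0, 0]
    - [0, 0, 0, -0.8, 0, 0, 0]

```text
time_s: 21.55
position: [0.5469, 0.0333, 0.1148]
eef_rot: [-2.58, -1.785, 0.022]
force: [-0.0, 0.0, -3.2]
gripper_width: 0.0533
```

```bash
python3 plan.py 507.3 333.5 120 -20 0
```

```text
t 21.55 pos [546.9  33.3 114.8] tooly -20.6 tilt 0.83 q [-0.43  0.7   0.5   1.9  -0.5   0.68  0.01] F [-0.   0.  -3.2] w 53.3
d [-39.6 300.2   5.2] n 13
[0.0, 0.82, -0.44, -0.02, -0.01, 0.01, -0.01]
[0.0, 0.82, -0.44, -0.02, -0.01, 0.01, -0.01]
[0.0, 0.82, -0.44, -0.02, -0.01, 0.01, -0.01]
[0.0, 0.82, -0.44, -0.02, -0.01, 0.01, -0.01]
[0.0, 0.82, -0.44, -0.02, -0.01, 0.01, -0.01]
[0.0, 0.82, -0.44, -0.02, -0.01, 0.01, -0.01]
[0.0, 0.82, -0.44, -0.02, -0.01, 0.01, -0.01]
[0.0, 0.82, -0.43, -0.02, -0.01, 0.01, -0.01]
[0.0, 0.82, -0.43, -0.02, -0.01, 0.01, -0.01]
[0.0, 0.82, -0.43, -0.02, -0.01, 0.01, -0.01]
[0.0, 0.83, -0.43, -0.02, -0.01, 0.01, -0.01]
[0.0, 0.83, -0.43, -0.02, -0.01, 0.01, -0.01]
[0.0, 0.83, -0.43, -0.02, -0.01, 0.01, -0.01]
```

Emit:
play_rows:
  commands:
    - [0, 0.6, -0.3, -0.1, 0, 0, 0]
    - [0, 0.85, -0.45, -0.05, 0, 0, 0]
    - [0, 0.85, -0.45, 0, 0, 0, 0]
    - [0, 0.85, -0.45, 0, 0, 0, 0]
    - [0, 0.85, -0.45, 0, 0, 0, 0]

```text
time_s: 22.05
position: [0.535, 0.1438, 0.1251]
eef_rot: [2.591, 1.775, -0.013]
force: [0.2, 0.6, -2.7]
gripper_width: 0.0536
```

Emit:
play_rows:
  commands:
    - [0, 0.85, -0.45, 0, 0, 0, 0]
    - [0, 0.85, -0.45, 0, 0, 0, 0]
    - [0, 0.85, -0.45, 0, 0, 0, 0]
    - [0, 0.85, -0.45, 0, 0, 0, 0]
    - [0, 0.85, -0.45, 0, 0, 0, 0]

```text
time_s: 22.55
position: [0.5178, 0.2682, 0.1272]
eef_rot: [-2.591, -1.775, 0.016]
force: [0.4, -0.0, -3.4]
gripper_width: 0.0533
```

```bash
python3 plan.py 507.3 333.5 110 -20 0
```

```text
t 22.55 pos [517.8 268.2 127.2] tooly -21.2 tilt 0.58 q [-0.87  0.73  0.56  1.8  -0.53  0.77 -0.4 ] F [ 0.4 -0.  -3.4] w 53.3
d [-10.5  65.3 -17.2] n 3
[0.0, 0.76, -0.44, 0.23, -0.03, 0.03, -0.09]
[0.0, 0.76, -0.44, 0.23, -0.03, 0.03, -0.09]
[0.0, 0.77, -0.43, 0.23, -0.03, 0.03, -0.09]
```

Emit:
play_rows:
  commands:
    - [0, 0.75, -0.45, 0.2, -0.05, 0.05, -0.1]
    - [0, 0.7, -0.4, 0.2, -0.05, 0.05, -0.1]
    - [0, 0.4, -0.25, 0.3, 0, 0, 0]
    - [0, 0, 0, 0.4, 0, 0, 0]
    - [0, 0, 0, 0, 0, 0, 0]

```text
time_s: 23.05
position: [0.5052, 0.3275, 0.0986]
eef_rot: [-2.571, -1.804, -0.001]
force: [0.3, -0.4, -2.6]
gripper_width: 0.0537
```

```bash
python3 plan.py 507.3 333.5 60 -20 0 .5
```

```text
t 23.05 pos [505.2 327.5  98.6] tooly -19.9 tilt 0.03 q [-0.94  0.79  0.53  1.78 -0.56  0.73 -0.46] F [ 0.3 -0.4 -2.6] w 53.7
d [  2.1   6.  -38.6] n 4
[0.0, 0.06, 0.0, 0.39, 0.0, 0.0, 0.01]
[0.0, 0.06, 0.0, 0.39, 0.0, 0.0, 0.01]
[0.0, 0.06, 0.0, 0.39, 0.0, 0.0, 0.01]
[0.0, 0.06, 0.0, 0.39, 0.0, 0.0, 0.01]
```

Emit:
play_rows:
  commands:
    - [0, 0.1, 0, 0.4, 0, 0, 0]
    - [0, 0.1, 0, 0.5, 0, 0, 0]
    - [0, 0.1, 0, 0.5, 0, 0, 0]
    - [0, 0, 0, 0.4, 0, 0, 0]
    - [0, 0, 0, 0.2, 0, 0, 0]

```text
time_s: 23.55
position: [0.51, 0.3304, 0.0445]
eef_rot: [2.576, 1.795, -0.001]
force: [0.3, 0.0, -3.0]
gripper_width: 0.0537
```

```bash
python3 plan.py 507.3 333.5 38 -20 0 .5
```

```text
t 23.55 pos [510.  330.4  44.5] tooly -20.3 tilt 0.12 q [-0.91  0.87  0.47  1.78 -0.61  0.64 -0.42] F [ 0.3  0.  -3. ] w 53.7
d [-2.7  3.1 -6.5] n 1
[0.0, 0.08, -0.15, 0.26, 0.02, 0.02, -0.06]
```

Emit:
play_rows:
  commands:
    - [0, 0.1, -0.1, 0.15, 0, 0, 0]
    - [0, 0, 0, 0.15, 0, 0, 0]
    - [0, 0, 0, 0, 0, 0, 0]

```text
time_s: 23.85
position: [0.5085, 0.3341, 0.037]
eef_rot: [2.577, 1.795, -0.001]
force: [0.6, 0.2, -2.7]
gripper_width: 0.0537
```

```bash
python3 plan.py 507.3 333.5 38 -20 0 .5;  python3 - <<'E'
from m import *
o=robot.get_obs();c=save('wrist','w4.png')
E
```

```text
t 23.85 pos [508.5 334.1  37. ] tooly -20.3 tilt 0.05 q [-0.91  0.88  0.47  1.78 -0.62  0.63 -0.42] F [ 0.6  0.2 -2.7] w 53.7
d [-1.2 -0.6  1. ] n 1
[0.0, -0.04, -0.04, -0.04, 0.0, 0.01, -0.06]
```

View pics/w4.png

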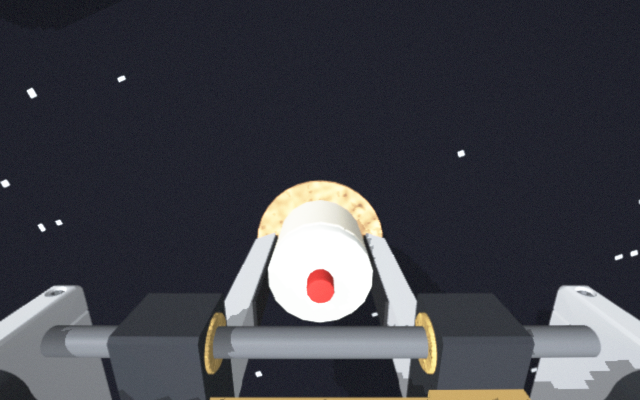

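The tin is at (320,272) and laterally centred over the coaster (258–383, centre 320). I'll check the other direction from the coaster's far edge.

```bash
python3 - <<'E'
from m import *
c=load('w4.png');o=robot.get_obs()
p=w(c,320,181,.004,o);a=np.radians(-20.3);tx=np.array([np.sin(a)*-1,np.cos(a)]);
print(p, 'centre', p[:2]-.042*np.array([-.347,.938])*1, p[:2]-.042*np.array([.347,.938]))
# widest points
for u,v in((258,232),(383,232)):print(w(c,u,v,.004,o))
E
```

```text
[0.52238829 0.37223881 0.004     ] centre [0.53696229 0.33284281] [0.50781429 0.33284281]
[0.4718614  0.35404919 0.004     ]
[0.54950746 0.32526352 0.004     ]
```

Emit:
play_rows:
  commands:
    - [0, 0, 0, 0.1, 0, 0, 0]
    - [0, 0, 0, 0.05, 0, 0, 0]

```text
time_s: 24.1
position: [0.5087, 0.3343, 0.0367]
eef_rot: [-2.577, -1.796, -0.001]
force: [-2.5, -1.3, 3.4]
gripper_width: 0.054
```

The wrist camera puts the coaster centre at (507.8, 332.8), and the tin is held at (508.7, 334.3). The tin is in contact, so I'll release it.

Emit:
play_rows:
  commands:
    - [1, 0, 0, 0, 0, 0, 0]
    - [1, 0, 0, 0, 0, 0, 0]
    - [1, 0, 0, 0, 0, 0, 0]
    - [1, 0, 0, 0, 0, 0, 0]

```text
time_s: 24.5
position: [0.5102, 0.335, 0.0378]
eef_rot: [-2.577, -1.796, -0.007]
force: [0.2, -0.2, -0.1]
gripper_width: 0.0824
```

Emit:
play_rows:
  commands:
    - [1, 0, 0, -0.4, 0, 0, 0]
    - [1, 0, 0, -0.8, 0, 0, 0]
    - [1, 0, 0, -1, 0, 0, 0]
    - [1, 0, 0, -1, 0, 0, 0]
    - [1, 0, 0, -1, 0, 0, 0]

```text
time_s: 25.0
position: [0.5078, 0.3333, 0.1445]
eef_rot: [2.578, 1.795, -0.005]
force: [0.2, 0.6, -0.2]
gripper_width: 0.0937
```

Emit:
play_rows:
  commands:
    - [1, 0, 0, -1, 0, 0, 0]
    - [1, 0, 0, -1, 0, 0, 0]
    - [1, 0, 0, -1, 0, 0, 0]
    - [1, -0.5, 0.2, -0.8, 0, 0, 0]

```text
time_s: 25.4
position: [0.5081, 0.3214, 0.2466]
eef_rot: [-2.576, -1.798, -0.0]
force: [-0.1, 0.6, 0.6]
gripper_width: 0.0939
```

```bash
python3 plan.py 400 -330 235 -20 1;  python3 - <<'E'
from m import *
save('side','s5.png')
E
```

```text
t 25.4 pos [508.1 321.4 246.6] tooly -20.2 tilt 0.01 q [-1.01  0.62  0.66  1.65 -0.43  1.03 -0.56] F [-0.1  0.6  0.6] w 93.9
d [-108.1 -651.4  -11.6] n 27
[1.0, -0.96, 0.18, 0.02, 0.0, 0.0, 0.0]
[1.0, -0.96, 0.18, 0.02, 0.0, 0.0, 0.0]
[1.0, -0.96, 0.18, 0.02, 0.0, 0.0, 0.0]
[1.0, -0.96, 0.18, 0.02, 0.0, 0.0, 0.0]
[1.0, -0.96, 0.18, 0.02, 0.0, 0.0, 0.0]
[1.0, -0.96, 0.18, 0.02, 0.0, 0.0, 0.0]
[1.0, -0.96, 0.18, 0.02, 0.0, 0.0, 0.0]
[1.0, -0.96, 0.18, 0.02, 0.0, 0.0, 0.0]
[1.0, -0.96, 0.18, 0.02, 0.0, 0.0, 0.0]
[1.0, -0.96, 0.18, 0.02, 0.0, 0.0, 0.0]
[1.0, -0.96, 0.18, 0.02, 0.0, 0.0, 0.0]
[1.0, -0.96, 0.18, 0.02, 0.0, 0.0, 0.0]
[1.0, -0.96, 0.18, 0.02, 0.0, 0.0, 0.0]
[1.0, -0.96, 0.18, 0.02, 0.0, 0.0, 0.0]
[1.0, -0.96, 0.18, 0.02, 0.0, 0.0, 0.0]
[1.0, -0.96, 0.18, 0.02, 0.0, 0.0, 0.0]
[1.0, -0.96, 0.18, 0.02, 0.0, 0.0, 0.0]
[1.0, -0.96, 0.18, 0.02, 0.0, 0.0, 0.0]
[1.0, -0.96, 0.18, 0.02, 0.0, 0.0, 0.0]
[1.0, -0.96, 0.18, 0.02, 0.0, 0.0, 0.0]
[1.0, -0.96, 0.18, 0.02, 0.0, 0.0, 0.0]
[1.0, -0.96, 0.18, 0.02, 0.0, 0.0, 0.0]
[1.0, -0.96, 0.18, 0.02, 0.0, 0.0, 0.0]
[1.0, -0.96, 0.18, 0.02, 0.0, 0.0, 0.0]
[1.0, -0.96, 0.18, 0.02, 0.0, 0.0, 0.0]
[1.0, -0.96, 0.18, 0.02, 0.0, 0.0, 0.0]
[1.0, -0.96, 0.18, 0.02, 0.0, 0.0, 0.0]
```

View pics/s5.png

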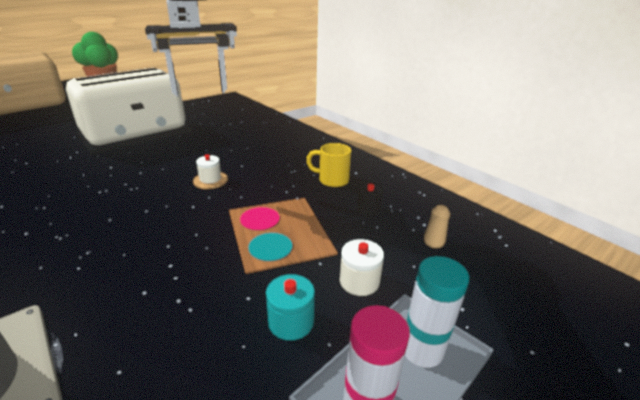

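The tin stands on the coaster at (208,172) and both canisters wait on the tray. I'll put pink back first, since its mat is the far one.

Emit:
play_rows:
  commands:
    - [1, -0.97, 0.18, 0, 0, 0, 0]
    - [1, -0.97, 0.18, 0, 0, 0, 0]
    - [1, -0.97, 0.18, 0, 0, 0, 0]
    - [1, -0.97, 0.18, 0, 0, 0, 0]
    - [1, -0.97, 0.18, 0, 0, 0, 0]

```text
time_s: 25.95
position: [0.4895, 0.1952, 0.2525]
eef_rot: [2.575, 1.796, 0.017]
force: [0.9, 0.5, 0.1]
gripper_width: 0.0941
```

Emit:
play_rows:
  commands:
    - [1, -0.97, 0.18, 0, 0, 0, 0]
    - [1, -0.97, 0.18, 0, 0, 0, 0]
    - [1, -0.97, 0.18, 0, 0, 0, 0]
    - [1, -0.97, 0.18, 0, 0, 0, 0]
    - [1, -0.97, 0.18, 0, 0, 0, 0]

```text
time_s: 26.45
position: [0.4667, 0.0679, 0.2528]
eef_rot: [2.577, 1.793, 0.019]
force: [0.3, 0.1, -0.2]
gripper_width: 0.0938
```

Emit:
play_rows:
  commands:
    - [1, -0.97, 0.18, 0, 0, 0, 0]
    - [1, -0.97, 0.18, 0, 0, 0, 0]
    - [1, -0.97, 0.18, 0, 0, 0, 0]
    - [1, -0.97, 0.18, 0, 0, 0, 0]
    - [1, -0.97, 0.18, 0, 0, 0, 0]

```text
time_s: 26.95
position: [0.4435, -0.0591, 0.253]
eef_rot: [2.579, 1.79, 0.022]
force: [1.5, 0.0, 0.0]
gripper_width: 0.0938
```

```bash
python3 plan.py 400 -330 225 -20 1;  python3 - <<'E'
from m import *
c=save('top','t6.png');W,H,S,V,z,teal,pink=measure_top(c)
g=(508,333);P=W[(z>.048)&(z<.064)];P=P[np.hypot(*(P[:,:2]*1000-g).T)<40];print('tin',len(P),P.mean(0)*1000,fitedge(P,27,g))
E
```

```text
t 26.95 pos [443.5 -59.1 253. ] tooly -20.5 tilt 0.83 q [-0.45  0.37  0.72  2.04 -0.34  0.83  0.1 ] F [1.5 0.  0. ] w 93.8
d [ -43.5 -270.9  -28. ] n 12
[1.0, -0.9, 0.18, 0.09, 0.01, -0.01, -0.01]
[1.0, -0.9, 0.18, 0.09, 0.01, -0.01, -0.01]
[1.0, -0.9, 0.18, 0.09, 0.01, -0.01, -0.01]
[1.0, -0.9, 0.18, 0.09, 0.01, -0.01, -0.01]
[1.0, -0.9, 0.18, 0.09, 0.01, -0.01, -0.01]
[1.0, -0.9, 0.18, 0.09, 0.01, -0.01, -0.01]
[1.0, -0.9, 0.18, 0.09, 0.01, -0.01, -0.01]
[1.0, -0.9, 0.18, 0.09, 0.01, -0.01, -0.01]
[1.0, -0.9, 0.17, 0.09, 0.01, -0.01, -0.01]
[1.0, -0.9, 0.17, 0.09, 0.01, -0.01, -0.01]
[1.0, -0.9, 0.17, 0.09, 0.01, -0.01, -0.01]
[1.0, -0.9, 0.17, 0.09, 0.01, -0.01, -0.01]
tin 351 [507.58348955 334.538885    55.32167996] (array([507.8, 335. ,  25.4]), 72)
```

The tin's centre is about 2 mm from the coaster's. Moving on.

Emit:
play_rows:
  commands:
    - [1, -0.95, 0.18, 0, 0, 0, 0]
    - [1, -0.95, 0.18, 0, 0, 0, 0]
    - [1, -0.95, 0.18, 0, 0, 0, 0]
    - [1, -0.95, 0.18, 0, 0, 0, 0]
    - [1, -0.95, 0.18, 0, 0, 0, 0]

```text
time_s: 27.5
position: [0.4204, -0.1853, 0.2534]
eef_rot: [2.582, 1.782, 0.024]
force: [0.1, 0.5, -0.8]
gripper_width: 0.0943
```

Emit:
play_rows:
  commands:
    - [1, -0.95, 0.18, 0.1, 0, 0, 0]
    - [1, -0.95, 0.18, 0.1, 0, 0, 0]
    - [1, -0.95, 0.18, 0.1, 0, 0, 0]
    - [1, -0.95, 0.18, 0.1, 0, 0, 0]
    - [1, -0.8, 0.15, 0.1, 0, 0, 0]

```text
time_s: 28.0
position: [0.3985, -0.3055, 0.2408]
eef_rot: [2.583, 1.777, 0.026]
force: [-0.4, 1.1, 0.5]
gripper_width: 0.0939
```

```bash
python3 plan.py 400 -330 215 -20 1
```

```text
t 28.0 pos [ 398.5 -305.5  240.8] tooly -21.0 tilt 1.03 q [ 0.14  0.47  0.68  1.93 -0.4   0.87  0.66] F [-0.4  1.1  0.5] w 93.9
d [  1.5 -24.5 -25.8] n 2
[1.0, -0.45, 0.2, 0.51, 0.09, -0.06, -0.1]
[1.0, -0.45, 0.2, 0.51, 0.09, -0.06, -0.1]
```

Emit:
play_rows:
  commands:
    - [1, -0.5, 0.2, 0.3, 0.1, -0.05, -0.1]
    - [1, -0.4, 0.15, 0.3, 0.1, -0.05, -0.1]
    - [1, 0, 0, 0, 0, 0, 0]

```text
time_s: 28.3
position: [0.3973, -0.3336, 0.2255]
eef_rot: [-2.578, -1.794, 0.001]
force: [-0.9, 0.5, -0.2]
gripper_width: 0.0942
```

```bash
python3 plan.py 400 -330 120 -20 1 .6
```

```text
t 28.3 pos [ 397.3 -333.6  225.5] tooly -20.3 tilt 0.07 q [ 0.2   0.52  0.66  1.89 -0.41  0.87  0.72] F [-0.9  0.5 -0.2] w 94.2
d [   2.7    3.6 -105.5] n 8
[1.0, 0.02, 0.01, 0.53, 0.0, 0.0, -0.01]
[1.0, 0.02, 0.01, 0.53, 0.0, 0.0, -0.01]
[1.0, 0.02, 0.01, 0.53, 0.0, 0.0, -0.01]
[1.0, 0.02, 0.01, 0.53, 0.0, 0.0, -0.01]
[1.0, 0.02, 0.01, 0.53, 0.0, 0.0, -0.01]
[1.0, 0.02, 0.01, 0.53, 0.0, 0.0, -0.01]
[1.0, 0.02, 0.01, 0.53, 0.0, 0.0, -0.01]
[1.0, 0.02, 0.01, 0.53, 0.0, 0.0, -0.01]
```

Emit:
play_rows:
  commands:
    - [1, 0.1, 0.05, 0.5, 0, 0, 0]
    - [1, 0.05, 0.05, 0.7, 0, 0, 0]
    - [1, 0.05, 0, 0.7, 0, 0, 0]
    - [1, 0, 0, 0.7, 0, 0, 0]
    - [1, 0, 0, 0.6, 0, 0, 0]

```text
time_s: 28.8
position: [0.4041, -0.3248, 0.1422]
eef_rot: [-2.575, -1.8, -0.005]
force: [0.5, -0.1, 0.3]
gripper_width: 0.0937
```

```bash
python3 plan.py 400 -330 120 -20 1 .6
```

```text
t 28.8 pos [ 404.1 -324.8  142.2] tooly -20.1 tilt 0.17 q [ 0.26  0.63  0.56  1.98 -0.53  0.68  0.8 ] F [ 0.5 -0.1  0.3] w 93.7
d [ -4.1  -5.2 -22.2] n 2
[1.0, -0.13, -0.04, 0.44, 0.01, -0.02, -0.01]
[1.0, -0.13, -0.04, 0.44, 0.01, -0.02, -0.01]
```

Emit:
play_rows:
  commands:
    - [1, -0.15, -0.05, 0.3, 0, 0, 0]
    - [1, -0.1, -0.05, 0.35, 0, 0, 0]
    - [1, 0, 0, 0.1, 0, 0, 0]
    - [1, 0, 0, 0, 0, 0, 0]

```text
time_s: 29.2
position: [0.399, -0.3263, 0.1201]
eef_rot: [-2.568, -1.801, -0.004]
force: [-1.1, -0.2, -0.8]
gripper_width: 0.094
```

```bash
python3 plan.py 400 -330 120 -20 1 .6
```

```text
t 29.2 pos [ 399.  -326.3  120.1] tooly -19.9 tilt 0.33 q [ 0.29  0.66  0.53  2.   -0.55  0.63  0.84] F [-1.1 -0.2 -0.8] w 94.0
d [ 1.  -3.7 -0.1] n 1
[1.0, -0.13, 0.09, 0.0, -0.03, -0.06, 0.02]
```

Emit:
play_rows:
  commands:
    - [1, -0.08, 0.05, 0, 0, 0, 0]
    - [0, 0, 0, 0, 0, 0, 0]
    - [0, 0, 0, 0, 0, 0, 0]
    - [0, 0, 0, 0, 0, 0, 0]
    - [0, 0, 0, 0, 0, 0, 0]
  force: 25

```text
time_s: 29.7
position: [0.4007, -0.3298, 0.1219]
eef_rot: [-2.571, -1.803, -0.006]
force: [-0.3, -0.8, 0.3]
gripper_width: 0.0652
```

Emit:
play_rows:
  commands:
    - [0, 0, 0, 0, 0, 0, 0]
    - [0, 0, 0, 0, 0, 0, 0]
    - [0, 0, 0, -0.4, 0, 0, 0]
    - [0, 0, 0, -0.8, 0, 0, 0]
    - [0, 0, 0, -1, 0, 0, 0]

```text
time_s: 30.2
position: [0.3978, -0.327, 0.1755]
eef_rot: [-2.563, -1.796, -0.001]
force: [0.6, -0.3, -4.3]
gripper_width: 0.0598
```

Emit:
play_rows:
  commands:
    - [0, 0, 0, -1, 0, 0, 0]
    - [0, 0, 0, -1, 0, 0, 0]
    - [0, 0, 0, -1, 0, 0, 0]
    - [0, 0, 0, 0, 0, 0, 0]

```text
time_s: 30.6
position: [0.3974, -0.3276, 0.2563]
eef_rot: [-2.565, -1.796, -0.001]
force: [0.1, -0.6, -3.0]
gripper_width: 0.0598
```

```bash
python3 plan.py 511.3 100.6 250 -20 0
```

```text
t 30.6 pos [ 397.4 -327.6  256.3] tooly -20.0 tilt 0.63 q [ 0.17  0.48  0.69  1.86 -0.38  0.95  0.68] F [ 0.1 -0.6 -3. ] w 59.8
d [113.9 428.2  -6.3] n 18
[0.0, 0.98, -0.09, 0.02, -0.01, 0.0, 0.0]
[0.0, 0.98, -0.09, 0.02, -0.01, 0.0, 0.0]
[0.0, 0.98, -0.09, 0.02, -0.01, 0.0, 0.0]
[0.0, 0.98, -0.09, 0.02, -0.01, 0.0, 0.0]
[0.0, 0.98, -0.09, 0.02, -0.01, 0.0, 0.0]
[0.0, 0.98, -0.09, 0.02, -0.01, 0.0, 0.0]
[0.0, 0.98, -0.09, 0.02, -0.01, 0.0, 0.0]
[0.0, 0.98, -0.09, 0.02, -0.01, 0.0, 0.0]
[0.0, 0.98, -0.09, 0.02, -0.01, 0.0, 0.0]
[0.0, 0.98, -0.09, 0.02, -0.01, 0.0, 0.0]
[0.0, 0.98, -0.09, 0.02, -0.01, 0.0, 0.0]
[0.0, 0.98, -0.09, 0.02, -0.01, 0.0, 0.0]
[0.0, 0.98, -0.09, 0.02, -0.01, 0.0, 0.0]
[0.0, 0.98, -0.09, 0.02, -0.01, 0.0, 0.0]
[0.0, 0.98, -0.09, 0.02, -0.01, 0.0, 0.0]
[0.0, 0.98, -0.09, 0.02, -0.01, 0.0, 0.0]
[0.0, 0.98, -0.09, 0.01, -0.01, 0.0, 0.0]
[0.0, 0.98, -0.09, 0.01, -0.01, 0.0, 0.0]
```

Emit:
play_rows:
  commands:
    - [0, 0.6, -0.05, 0, 0, 0, 0]
    - [0, 0.98, -0.09, 0, 0, 0, 0]
    - [0, 0.98, -0.09, 0, 0, 0, 0]
    - [0, 0.98, -0.09, 0, 0, 0, 0]
    - [0, 0.98, -0.09, 0, 0, 0, 0]

```text
time_s: 31.1
position: [0.4226, -0.2161, 0.253]
eef_rot: [-2.569, -1.783, 0.007]
force: [1.1, -0.4, -4.2]
gripper_width: 0.0599
```

Emit:
play_rows:
  commands:
    - [0, 0.98, -0.09, 0, 0, 0, 0]
    - [0, 0.98, -0.09, 0, 0, 0, 0]
    - [0, 0.98, -0.09, 0, 0, 0, 0]
    - [0, 0.98, -0.09, 0, 0, 0, 0]
    - [0, 0.98, -0.09, 0, 0, 0, 0]

```text
time_s: 31.6
position: [0.4507, -0.0899, 0.2479]
eef_rot: [-2.562, -1.777, 0.019]
force: [-0.3, 0.6, -4.0]
gripper_width: 0.0597
```

Emit:
play_rows:
  commands:
    - [0, 0.98, -0.09, 0, 0, 0, 0]
    - [0, 0.98, -0.09, 0, 0, 0, 0]
    - [0, 0.98, -0.09, 0, 0, 0, 0]
    - [0, 0.98, -0.09, 0, 0, 0, 0]
    - [0, 0.98, -0.09, 0, 0, 0, 0]

```text
time_s: 32.1
position: [0.4784, 0.035, 0.2425]
eef_rot: [-2.557, -1.773, 0.034]
force: [-0.1, 0.1, -3.7]
gripper_width: 0.0598
```

```bash
python3 plan.py 511.3 100.6 220 -20 0
```

```text
t 32.1 pos [478.4  35.  242.5] tooly -20.5 tilt 2.14 q [-0.6   0.46  0.69  1.94 -0.38  0.91 -0.06] F [-0.1  0.1 -3.7] w 59.8
d [ 32.9  65.6 -22.5] n 4
[0.0, 0.73, 0.09, 0.22, -0.12, 0.0, -0.03]
[0.0, 0.73, 0.09, 0.22, -0.12, 0.0, -0.03]
[0.0, 0.73, 0.09, 0.22, -0.12, 0.0, -0.03]
[0.0, 0.73, 0.09, 0.22, -0.12, 0.0, -0.03]
```

Emit:
play_rows:
  commands:
    - [0, 0.75, 0.1, 0.15, -0.1, 0, 0]
    - [0, 0.75, 0.1, 0.15, -0.1, 0, 0]
    - [0, 0.75, 0.1, 0.15, -0.1, 0, 0]
    - [0, 0.5, 0.15, 0.3, -0.1, 0, 0]
    - [0, 0, 0, 0.2, 0, 0, 0]

```text
time_s: 32.6
position: [0.5135, 0.1026, 0.2132]
eef_rot: [-2.575, -1.794, 0.01]
force: [-0.0, -0.0, -4.5]
gripper_width: 0.0598
```

```bash
python3 plan.py 511.3 100.6 150 -20 0
```

```text
t 32.6 pos [513.5 102.6 213.2] tooly -20.3 tilt 0.4 q [-0.69  0.55  0.66  1.89 -0.44  0.86 -0.16] F [-0.  -0.  -4.5] w 59.8
d [ -2.2  -2.  -63.2] n 3
[0.0, -0.03, -0.01, 0.84, -0.03, 0.01, -0.02]
[0.0, -0.03, -0.02, 0.84, -0.03, 0.01, -0.02]
[0.0, -0.04, -0.02, 0.84, -0.03, 0.01, -0.02]
```

Emit:
play_rows:
  commands:
    - [0, -0.05, 0, 0.5, 0, 0, 0]
    - [0, -0.05, 0, 0.7, 0, 0, 0]
    - [0, 0, 0, 0.7, 0, 0, 0]
    - [0, 0, 0, 0.5, 0, 0, 0]
    - [0, 0, 0, 0, 0, 0, 0]

```text
time_s: 33.1
position: [0.5113, 0.0955, 0.1489]
eef_rot: [-2.58, -1.79, 0.017]
force: [-0.4, 0.2, -3.5]
gripper_width: 0.0594
```

```bash
python3 plan.py 511.3 100.6 132 -20 0; python3 - <<'E'
from m import *
save('wrist','w7.png')
c=save('top','t7.png');W,H,S,V,z,teal,pink=measure_top(c)
P=W[pink&(z>.1)];print(len(P), P.mean(0)*1000 if len(P) else 0)
E
```

```text
t 33.1 pos [511.3  95.5 148.9] tooly -20.5 tilt 0.62 q [-0.62  0.63  0.59  1.96 -0.52  0.72 -0.08] F [-0.4  0.2 -3.5] w 59.4
d [  0.    5.1 -16.9] n 1
[0.0, 0.2, -0.07, 0.68, -0.09, 0.1, -0.11]
20 [500.50652135  70.10194859 198.86518275]
```

View pics/w7.png

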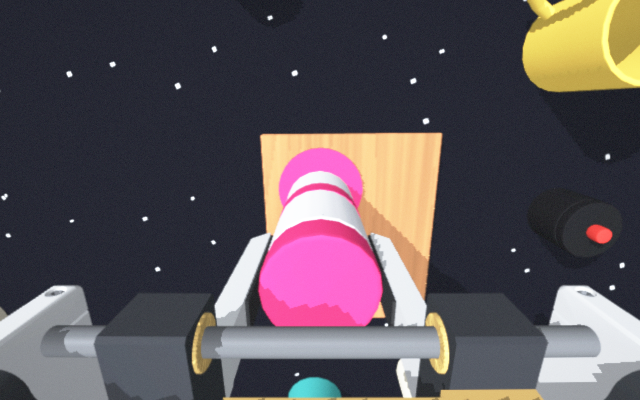

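The pink canister is laterally centred over the pink mat: the mat spans 280–362 (centre 321) and the lid centre is at about 320.

```bash
python3 - <<'E'
from m import *
c=load('w7.png');o=robot.get_obs();T=R.from_rotvec(o['eef_rot']).as_matrix()
p=w(c,320.5,148,.009,o);print('mat ctr',p-.042*T[:,0])
# lid top widest row / visible: left/right edges at ~row 280
H=np.array(c['hand_eye']);Rwc=T@H[:3,:3];ow=T@H[:3,3]+o['position']
rg=c['range_z'];print(w(c,320,270,None,o),w(c,320,245,None,o),w(c,320,320,None,o))
ztop=w(c,320,290,None,o)[2]
for u,v in((260,285),(382,285)):print(w(c,u,v,ztop,o))
E
```

```text
mat ctr [0.51394884 0.10035463 0.00927602]
[0.51700665 0.1079001  0.17939551] [0.52157978 0.12008723 0.18013274] [0.50771519 0.08310392 0.18076611]
[0.48791833 0.11049942 0.17979697]
[0.5415188  0.09055995 0.17979697]
```

Emit:
play_rows:
  commands:
    - [0, 0.25, -0.05, 0.3, -0.05, 0.05, 0]
    - [0, 0.05, 0, 0.3, 0, 0, 0]
    - [0, 0, 0, 0, 0, 0, 0]

```text
time_s: 33.5
position: [0.5157, 0.1039, 0.136]
eef_rot: [2.579, 1.789, 0.003]
force: [-0.4, -0.1, -4.2]
gripper_width: 0.0595
```

```bash
python3 plan.py 511.3 100.6 128 -20 0
```

```text
t 33.5 pos [515.7 103.9 136. ] tooly -20.5 tilt 0.17 q [-0.62  0.65  0.57  1.97 -0.54  0.68 -0.07] F [-0.4 -0.1 -4.2] w 59.5
d [-4.4 -3.3 -8. ] n 1
[0.0, -0.19, -0.12, 0.32, 0.04, 0.0, -0.11]
```

Emit:
play_rows:
  commands:
    - [0, -0.12, -0.1, 0.15, 0, 0, 0]
    - [0, 0, 0, 0.1, 0, 0, 0]
    - [0, 0, 0, 0, 0, 0, 0]

```text
time_s: 33.8
position: [0.5122, 0.1021, 0.1296]
eef_rot: [2.579, 1.79, 0.004]
force: [-0.5, -0.7, -4.2]
gripper_width: 0.0596
```

```bash
python3 plan.py 512 100.6 128 -20 0
```

```text
t 33.8 pos [512.2 102.1 129.6] tooly -20.5 tilt 0.2 q [-0.61  0.65  0.56  1.98 -0.55  0.66 -0.06] F [-0.5 -0.7 -4.2] w 59.6
d [-0.2 -1.5 -1.6] n 1
[0.0, -0.06, 0.01, 0.06, 0.04, -0.01, -0.1]
```

Emit:
play_rows:
  commands:
    - [0, -0.05, 0, 0.12, 0.05, 0, 0]
    - [0, 0, 0, 0, 0, 0, 0]

```text
time_s: 34.0
position: [0.5122, 0.1011, 0.128]
eef_rot: [-2.579, -1.79, -0.003]
force: [-0.2, 0.2, -3.9]
gripper_width: 0.0594
```

Emit:
play_rows:
  commands:
    - [0, 0, 0, 0.12, 0, 0, 0]
    - [0, 0, 0, 0, 0, 0, 0]

```text
time_s: 34.2
position: [0.5131, 0.1013, 0.1279]
eef_rot: [-2.578, -1.789, -0.008]
force: [0.3, 0.2, -4.3]
gripper_width: 0.0595
```

Emit:
play_rows:
  commands:
    - [0, 0, 0, 0.15, 0, 0, 0]
    - [0, 0, 0, 0.1, 0, 0, 0]

```text
time_s: 34.4
position: [0.5139, 0.1016, 0.126]
eef_rot: [-2.576, -1.788, -0.015]
force: [-8.5, -0.5, 31.1]
gripper_width: 0.0597
```

In contact. I'll ease up and release.

Emit:
play_rows:
  commands:
    - [0, 0, 0, -0.06, -0.1, 0.1, 0]
    - [1, 0, 0, 0, 0, 0, 0]
    - [1, 0, 0, 0, 0, 0, 0]
    - [1, 0, 0, 0, 0, 0, 0]
    - [1, 0, 0, 0, 0, 0, 0]

```text
time_s: 34.9
position: [0.5156, 0.1012, 0.1279]
eef_rot: [-2.579, -1.789, -0.037]
force: [-0.0, -0.3, 0.1]
gripper_width: 0.0887
```

Emit:
play_rows:
  commands:
    - [1, 0, 0, -0.4, 0, 0, 0]
    - [1, 0, 0, -0.8, 0, 0, 0]
    - [1, 0, 0, -1, 0, 0, 0]
    - [1, 0, 0, -1, 0, 0, 0]
    - [1, 0, 0, -0.5, 0, 0, 0]

```text
time_s: 35.4
position: [0.5128, 0.0991, 0.2233]
eef_rot: [-2.58, -1.788, -0.028]
force: [-0.1, 0.6, 0.5]
gripper_width: 0.0941
```

```bash
python3 plan.py 521.5 -320.5 225 -20 1
```

```text
t 35.4 pos [512.8  99.1 223.3] tooly -20.6 tilt 1.04 q [-0.68  0.52  0.67  1.9  -0.44  0.85 -0.15] F [-0.1  0.6  0.5] w 94.1
d [   8.7 -419.6    1.7] n 17
[1.0, -0.92, 0.37, -0.02, 0.01, -0.01, -0.01]
[1.0, -0.92, 0.37, -0.02, 0.01, -0.01, -0.01]
[1.0, -0.92, 0.37, -0.01, 0.01, -0.01, -0.01]
[1.0, -0.92, 0.36, -0.01, 0.01, -0.01, -0.01]
[1.0, -0.92, 0.36, -0.01, 0.01, -0.01, -0.01]
[1.0, -0.92, 0.36, -0.01, 0.01, -0.01, -0.01]
[1.0, -0.92, 0.36, -0.01, 0.01, -0.01, -0.01]
[1.0, -0.92, 0.36, -0.01, 0.01, -0.01, -0.01]
[1.0, -0.92, 0.36, -0.01, 0.01, -0.01, -0.01]
[1.0, -0.92, 0.36, -0.01, 0.01, -0.01, -0.01]
[1.0, -0.92, 0.36, -0.01, 0.01, -0.01, -0.01]
[1.0, -0.92, 0.36, -0.01, 0.01, -0.01, -0.01]
[1.0, -0.92, 0.36, -0.01, 0.01, -0.01, -0.01]
[1.0, -0.92, 0.36, -0.01, 0.01, -0.01, -0.01]
[1.0, -0.92, 0.36, -0.01, 0.01, -0.01, -0.01]
[1.0, -0.92, 0.36, -0.01, 0.01, -0.01, -0.01]
[1.0, -0.92, 0.36, 0.0, 0.01, -0.01, -0.01]
```

Emit:
play_rows:
  commands:
    - [1, -0.92, 0.37, 0, 0.05, -0.05, 0]
    - [1, -0.92, 0.37, 0, 0.05, -0.05, 0]
    - [1, -0.92, 0.37, 0, 0, 0, 0]
    - [1, -0.92, 0.37, 0, 0, 0, 0]
    - [1, -0.92, 0.37, 0, 0, 0, 0]

```text
time_s: 35.9
position: [0.5185, -0.024, 0.2274]
eef_rot: [-2.571, -1.8, -0.022]
force: [0.0, 0.5, 0.7]
gripper_width: 0.0941
```

Emit:
play_rows:
  commands:
    - [1, -0.92, 0.37, 0, 0, 0, 0]
    - [1, -0.92, 0.37, 0, 0, 0, 0]
    - [1, -0.92, 0.37, 0, 0, 0, 0]
    - [1, -0.92, 0.37, 0, 0, 0, 0]
    - [1, -0.92, 0.37, 0, 0, 0, 0]

```text
time_s: 36.4
position: [0.5226, -0.1534, 0.2294]
eef_rot: [-2.573, -1.801, -0.023]
force: [-0.7, 0.0, 0.8]
gripper_width: 0.0939
```

```bash
python3 plan.py 521.5 -320.5 220 -20 1;python3 - <<'E'
from m import *
c=save('top','t8.png');W,H,S,V,z,teal,pink=measure_top(c)
for n,m,g in(('teal',teal,(521,-321)),('pink',pink,(512,101))):
    P=W[m&(z>.14)&(z<.165)];P=P[np.hypot(*(P[:,:2]*1000-g).T)<45]
    if len(P)>50: print(n,P.mean(0)*1000,fitedge(P,30,P[:,:2].mean(0)*1000))
E
```

```text
t 36.4 pos [ 522.6 -153.4  229.4] tooly -20.0 tilt 0.86 q [-0.18  0.54  0.64  1.83 -0.42  0.9   0.31] F [-0.7  0.   0.8] w 93.9
d [  -1.1 -167.1   -9.4] n 7
[1.0, -0.9, 0.32, 0.05, 0.01, -0.02, 0.0]
[1.0, -0.9, 0.32, 0.05, 0.01, -0.02, 0.0]
[1.0, -0.9, 0.32, 0.05, 0.01, -0.02, 0.0]
[1.0, -0.9, 0.32, 0.05, 0.01, -0.02, 0.0]
[1.0, -0.9, 0.32, 0.05, 0.01, -0.02, 0.0]
[1.0, -0.9, 0.32, 0.05, 0.01, -0.02, 0.0]
[1.0, -0.9, 0.32, 0.05, 0.01, -0.02, 0.0]
pink [514.17223625 102.92366521 158.61306108] (array([514.3, 103. ,  28.7]), 72)
```

Pink is about 4 mm off its mat centre, well inside the tolerance. Now teal.

Emit:
play_rows:
  commands:
    - [1, -0.92, 0.33, 0, 0.03, -0.03, 0]
    - [1, -0.92, 0.33, 0, 0.03, -0.03, 0]
    - [1, -0.92, 0.33, 0, 0.03, -0.03, 0]
    - [1, -0.92, 0.33, 0, 0.03, -0.03, 0]
    - [1, -0.92, 0.33, 0.1, 0, 0, 0]

```text
time_s: 36.95
position: [0.5215, -0.2836, 0.23]
eef_rot: [2.575, 1.797, 0.0]
force: [0.5, 0.7, 0.6]
gripper_width: 0.0942
```

Emit:
play_rows:
  commands:
    - [1, -0.7, 0.25, 0.1, 0, 0, 0]
    - [1, -0.3, 0.1, 0, 0, 0, 0]
    - [1, 0, 0, 0, 0, 0, 0]

```text
time_s: 37.25
position: [0.5197, -0.3149, 0.2289]
eef_rot: [2.578, 1.788, -0.003]
force: [0.6, 0.1, 0.1]
gripper_width: 0.0939
```

```bash
python3 plan.py 521.5 -320.5 121 -20 1 .6
```

```text
t 37.25 pos [ 519.7 -314.9  228.9] tooly -20.5 tilt 0.28 q [ 0.12  0.64  0.62  1.65 -0.42  0.99  0.53] F [0.6 0.1 0.1] w 93.9
d [   1.8   -5.6 -107.9] n 8
[1.0, -0.02, 0.02, 0.54, 0.0, 0.01, -0.01]
[1.0, -0.02, 0.02, 0.54, 0.0, 0.01, -0.01]
[1.0, -0.02, 0.02, 0.54, 0.0, 0.01, -0.01]
[1.0, -0.02, 0.02, 0.54, 0.0, 0.01, -0.01]
[1.0, -0.02, 0.02, 0.54, 0.0, 0.01, -0.01]
[1.0, -0.02, 0.02, 0.54, 0.0, 0.01, -0.01]
[1.0, -0.02, 0.02, 0.54, 0.0, 0.01, -0.01]
[1.0, -0.02, 0.02, 0.54, 0.0, 0.01, -0.01]
```

Emit:
play_rows:
  commands:
    - [1, -0.15, 0, 0.5, 0, 0, 0]
    - [1, -0.1, 0, 0.7, 0, 0, 0]
    - [1, -0.05, 0, 0.7, 0, 0, 0]
    - [1, 0, 0, 0.7, 0, 0, 0]
    - [1, 0, 0, 0.6, 0, 0, 0]

```text
time_s: 37.75
position: [0.5193, -0.3171, 0.1462]
eef_rot: [2.572, 1.797, 0.003]
force: [-0.4, -1.5, 0.2]
gripper_width: 0.0941
```

```bash
python3 plan.py 521.5 -320.5 121 -20 1 .6
```

```text
t 37.75 pos [ 519.3 -317.1  146.2] tooly -20.1 tilt 0.28 q [ 0.17  0.73  0.55  1.73 -0.5   0.82  0.61] F [-0.4 -1.5  0.2] w 94.1
d [  2.2  -3.4 -25.2] n 2
[1.0, -0.05, 0.06, 0.5, 0.03, 0.01, -0.01]
[1.0, -0.05, 0.06, 0.5, 0.03, 0.01, -0.01]
```

Emit:
play_rows:
  commands:
    - [1, -0.1, 0.05, 0.4, 0, 0, 0]
    - [1, -0.05, 0.05, 0.4, 0, 0, 0]
    - [1, 0, 0, 0.1, 0, 0, 0]
    - [1, 0, 0, 0, 0, 0, 0]

```text
time_s: 38.15
position: [0.5197, -0.3176, 0.1192]
eef_rot: [-2.571, -1.803, -0.001]
force: [0.1, -0.0, 0.3]
gripper_width: 0.0942
```

```bash
python3 plan.py 521.5 -320.5 121 -20 1 .6
```

```text
t 38.15 pos [ 519.7 -317.6  119.2] tooly -19.9 tilt 0.08 q [ 0.19  0.76  0.53  1.74 -0.52  0.78  0.63] F [ 0.1 -0.   0.3] w 94.2
d [ 1.8 -2.9  1.8] n 1
[1.0, -0.08, 0.1, -0.07, -0.01, -0.01, 0.02]
```

Emit:
play_rows:
  commands:
    - [1, -0.1, 0.08, 0, 0, 0, 0]
    - [0, 0, 0, 0, 0, 0, 0]
    - [0, 0, 0, 0, 0, 0, 0]
    - [0, 0, 0, 0, 0, 0, 0]
    - [0, 0, 0, 0, 0, 0, 0]
  force: 25

```text
time_s: 38.65
position: [0.5221, -0.3219, 0.1214]
eef_rot: [2.57, 1.802, 0.003]
force: [-0.7, -0.3, 0.1]
gripper_width: 0.0656
```

Emit:
play_rows:
  commands:
    - [0, 0, 0, 0, 0, 0, 0]
    - [0, 0, 0, 0, 0, 0, 0]
    - [0, 0, 0, -0.4, 0, 0, 0]
    - [0, 0, 0, -0.8, 0, 0, 0]
    - [0, 0, 0, -1, 0, 0, 0]

```text
time_s: 39.15
position: [0.5186, -0.3188, 0.1739]
eef_rot: [-2.565, -1.798, 0.004]
force: [0.3, -0.2, -4.4]
gripper_width: 0.0597
```

Emit:
play_rows:
  commands:
    - [0, 0, 0, -1, 0, 0, 0]
    - [0, 0, 0, -1, 0, 0, 0]
    - [0, 0, 0, -1, 0, 0, 0]
    - [0, 0, 0, 0, 0, 0, 0]

```text
time_s: 39.55
position: [0.5184, -0.3192, 0.2545]
eef_rot: [-2.567, -1.798, 0.004]
force: [0.5, 0.3, -4.3]
gripper_width: 0.06
```

```bash
python3 plan.py 477 6.7 250 -20 0
```

```text
t 39.55 pos [ 518.4 -319.2  254.5] tooly -20.0 tilt 0.46 q [ 0.13  0.62  0.63  1.61 -0.4   1.06  0.53] F [ 0.5  0.3 -4.3] w 60.0
d [-41.4 325.9  -4.5] n 14
[0.0, 0.83, -0.43, 0.02, -0.01, 0.0, 0.0]
[0.0, 0.83, -0.43, 0.02, -0.01, 0.0, 0.0]
[0.0, 0.83, -0.43, 0.02, -0.01, 0.0, 0.0]
[0.0, 0.83, -0.43, 0.02, -0.01, 0.0, 0.0]
[0.0, 0.83, -0.43, 0.02, -0.01, 0.0, 0.0]
[0.0, 0.83, -0.43, 0.02, -0.01, 0.0, 0.0]
[0.0, 0.83, -0.43, 0.02, -0.01, 0.0, 0.0]
[0.0, 0.83, -0.43, 0.02, -0.01, 0.0, 0.0]
[0.0, 0.83, -0.43, 0.02, -0.01, 0.0, 0.0]
[0.0, 0.83, -0.43, 0.01, -0.01, 0.0, 0.0]
[0.0, 0.83, -0.43, 0.01, -0.01, 0.0, 0.0]
[0.0, 0.83, -0.43, 0.01, -0.01, 0.0, 0.0]
[0.0, 0.83, -0.43, 0.01, -0.01, 0.0, 0.0]
[0.0, 0.83, -0.43, 0.01, -0.01, 0.0, 0.0]
```

Emit:
play_rows:
  commands:
    - [0, 0.5, -0.25, 0, 0, 0, 0]
    - [0, 0.83, -0.43, 0, 0, 0, 0]
    - [0, 0.83, -0.43, 0, 0, 0, 0]
    - [0, 0.83, -0.43, 0, 0, 0, 0]
    - [0, 0.83, -0.43, 0, 0, 0, 0]

```text
time_s: 40.05
position: [0.499, -0.206, 0.2484]
eef_rot: [-2.563, -1.786, 0.014]
force: [-0.2, -0.3, -4.1]
gripper_width: 0.0596
```

Emit:
play_rows:
  commands:
    - [0, 0.83, -0.43, 0, 0, 0, 0]
    - [0, 0.83, -0.43, 0, 0, 0, 0]
    - [0, 0.83, -0.43, 0, 0, 0, 0]
    - [0, 0.83, -0.43, 0, 0, 0, 0]
    - [0, 0.83, -0.43, 0, 0, 0, 0]

```text
time_s: 40.55
position: [0.4754, -0.0765, 0.2422]
eef_rot: [-2.547, -1.781, 0.029]
force: [0.1, -0.4, -4.2]
gripper_width: 0.0598
```

```bash
python3 plan.py 477 6.7 220 -20 0
```

```text
t 40.55 pos [475.4 -76.5 242.2] tooly -20.1 tilt 2.22 q [-0.35  0.46  0.67  1.94 -0.37  0.91  0.16] F [ 0.1 -0.4 -4.2] w 59.8
d [  1.6  83.2 -22.2] n 4
[0.0, 0.79, -0.26, 0.24, -0.12, -0.01, 0.0]
[0.0, 0.79, -0.26, 0.23, -0.12, -0.01, 0.0]
[0.0, 0.79, -0.27, 0.23, -0.12, -0.01, 0.0]
[0.0, 0.79, -0.27, 0.23, -0.12, -0.01, 0.0]
```

Emit:
play_rows:
  commands:
    - [0, 0.8, -0.27, 0.15, -0.12, 0, 0]
    - [0, 0.8, -0.27, 0.15, -0.12, 0, 0]
    - [0, 0.75, -0.27, 0.15, -0.12, 0, 0]
    - [0, 0.4, -0.15, 0.2, -0.12, 0, 0]
    - [0, 0, 0, 0.2, 0, 0, 0]

```text
time_s: 41.05
position: [0.4667, 0.0089, 0.215]
eef_rot: [-2.555, -1.805, 0.009]
force: [0.2, 0.9, -4.2]
gripper_width: 0.0598
```

```bash
python3 plan.py 477 6.7 150 -20 0
```

```text
t 41.05 pos [466.7   8.9 215. ] tooly -19.5 tilt 0.84 q [-0.53  0.46  0.65  2.03 -0.4   0.79  0.02] F [ 0.2  0.9 -4.2] w 59.8
d [ 10.3  -2.2 -65. ] n 3
[0.0, 0.02, 0.15, 0.86, -0.06, -0.01, 0.04]
[0.0, 0.02, 0.15, 0.87, -0.06, -0.01, 0.04]
[0.0, 0.02, 0.14, 0.87, -0.06, -0.01, 0.04]
```

Emit:
play_rows:
  commands:
    - [0, 0, 0.15, 0.5, -0.1, 0, 0]
    - [0, 0, 0.15, 0.6, -0.05, 0, 0]
    - [0, 0, 0.1, 0.7, 0, 0, 0]
    - [0, 0, 0, 0.5, 0, 0, 0]
    - [0, 0, 0, 0, 0, 0, 0]

```text
time_s: 41.55
position: [0.473, 0.002, 0.1523]
eef_rot: [-2.565, -1.808, 0.008]
force: [-0.7, -0.9, -4.2]
gripper_width: 0.0599
```

```bash
python3 plan.py 477 6.7 128 -20 0 ; python3 - <<'E'
from m import *
save('wrist','w9.png')
E
```

```text
t 41.55 pos [473.    2.  152.3] tooly -19.7 tilt 0.35 q [-0.45  0.56  0.57  2.08 -0.5   0.64  0.11] F [-0.7 -0.9 -4.2] w 59.9
d [  4.    4.7 -24.3] n 2
[0.0, 0.12, 0.05, 0.49, -0.03, 0.02, 0.04]
[0.0, 0.12, 0.05, 0.49, -0.03, 0.02, 0.04]
```

View pics/w9.png

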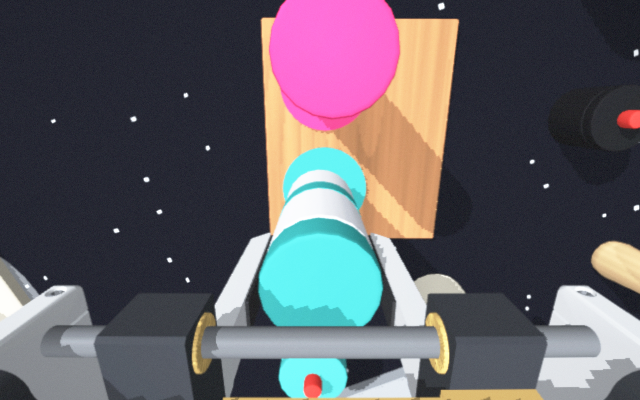

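The teal mat is at about (325,187) and the held canister at about (320,275), so it needs a few mm along tool +y. That agrees with the computed shift.

Emit:
play_rows:
  commands:
    - [0, 0.15, 0.1, 0.3, 0, 0, 0]
    - [0, 0.1, 0, 0.4, 0, 0, 0]
    - [0, 0, 0, 0.1, 0, 0, 0]
    - [0, 0, 0, 0, 0, 0, 0]

```text
time_s: 42.0
position: [0.4793, 0.0062, 0.1324]
eef_rot: [-2.569, -1.808, 0.004]
force: [0.0, 0.6, -3.3]
gripper_width: 0.0595
```

```bash
python3 plan.py 477 6.7 128 -20 0
```

```text
t 42.0 pos [479.3   6.2 132.4] tooly -19.7 tilt 0.14 q [-0.43  0.6   0.53  2.08 -0.53  0.6   0.13] F [ 0.   0.6 -3.3] w 59.5
d [-2.3  0.5 -4.4] n 1
[0.0, -0.01, -0.09, 0.18, -0.02, 0.02, 0.06]
```

Emit:
play_rows:
  commands:
    - [0, 0, -0.08, 0.15, 0, 0, 0]
    - [0, 0, 0, 0.05, 0, 0, 0]
    - [0, 0, 0, 0, 0, 0, 0]

```text
time_s: 42.3
position: [0.4772, 0.0071, 0.1277]
eef_rot: [-2.568, -1.808, 0.003]
force: [-0.4, 1.0, -3.6]
gripper_width: 0.0597
```

Emit:
play_rows:
  commands:
    - [0, 0, 0, 0.15, 0, 0, 0]
    - [0, 0, 0, 0.05, 0, 0, 0]

```text
time_s: 42.5
position: [0.477, 0.0072, 0.1258]
eef_rot: [-2.567, -1.806, -0.001]
force: [-1.9, -0.0, 1.1]
gripper_width: 0.0599
```

In contact. I'll release and retreat.

Emit:
play_rows:
  commands:
    - [1, 0, 0, 0, 0, 0, 0]
    - [1, 0, 0, 0, 0, 0, 0]
    - [1, 0, 0, 0, 0, 0, 0]
    - [1, 0, 0, 0, 0, 0, 0]

```text
time_s: 42.9
position: [0.4793, 0.0068, 0.1271]
eef_rot: [2.569, 1.807, 0.008]
force: [0.1, 0.3, -0.2]
gripper_width: 0.0882
```

Emit:
play_rows:
  commands:
    - [1, 0, 0, -0.4, 0, 0, 0]
    - [1, 0, 0, -0.8, 0, 0, 0]
    - [1, 0, 0, -1, 0, 0, 0]
    - [1, 0, 0, -1, 0, 0, 0]
    - [1, 0, 0, -1, 0, 0, 0]

```text
time_s: 43.4
position: [0.4768, 0.006, 0.2348]
eef_rot: [-2.569, -1.804, 0.003]
force: [-0.2, -0.2, -0.3]
gripper_width: 0.0941
```

Emit:
play_rows:
  commands:
    - [1, -0.9, 0.3, -0.2, 0, 0, 0]
    - [1, -0.9, 0.3, 0, 0, 0, 0]
    - [1, -0.9, 0.3, 0, 0, 0, 0]
    - [1, -0.9, 0.3, 0, 0, 0, 0]
    - [1, -0.9, 0.3, 0, 0, 0, 0]

```text
time_s: 43.9
position: [0.4774, -0.1127, 0.2467]
eef_rot: [2.561, 1.816, 0.012]
force: [-0.2, 0.6, -0.4]
gripper_width: 0.0942
```

Emit:
play_rows:
  commands:
    - [1, -0.9, 0.3, 0, 0, 0, 0]
    - [1, -0.9, 0.3, 0, 0, 0, 0]
    - [1, -0.5, 0.2, 0, 0, 0, 0]
    - [1, 0, 0, 0, 0, 0, 0]

```text
time_s: 44.3
position: [0.4763, -0.1804, 0.2496]
eef_rot: [2.563, 1.806, 0.012]
force: [0.5, 0.3, 0.1]
gripper_width: 0.0944
```

```bash
python3 - <<'E'
from m import *
o=robot.get_obs();print(o['time_s'],o['position'],o['force'])
save('side','s9.png');c=save('top','t9.png');W,H,S,V,z,teal,pink=measure_top(c)
for n,m,g in(('teal',teal,(477,7)),('pink',pink,(512,101))):
    P=W[m&(z>.14)&(z<.165)];P=P[np.hypot(*(P[:,:2]*1000-g).T)<45]
    print(n,P.mean(0)*1000,fitedge(P,30,P[:,:2].mean(0)*1000))
g=(508,334);P=W[(z>.048)&(z<.064)];P=P[np.hypot(*(P[:,:2]*1000-g).T)<40];print('tin',len(P),P.mean(0)*1000,fitedge(P,27,g))
E
```

```text
44.3 [ 0.47633342 -0.18036532  0.24956583] [0.45445601 0.26180114 0.11179113]
teal [475.55639644   9.83615418 158.71381784] (array([475.6,   9.9,  28.6]), 72)
pink [514.12038169 102.94770812 158.67538217] (array([514.2, 103.1,  28.7]), 72)
tin 351 [507.60178111 334.49006031  55.63483648] (array([507.7, 335.1,  25.5]), 69)
```

View pics/s9.png

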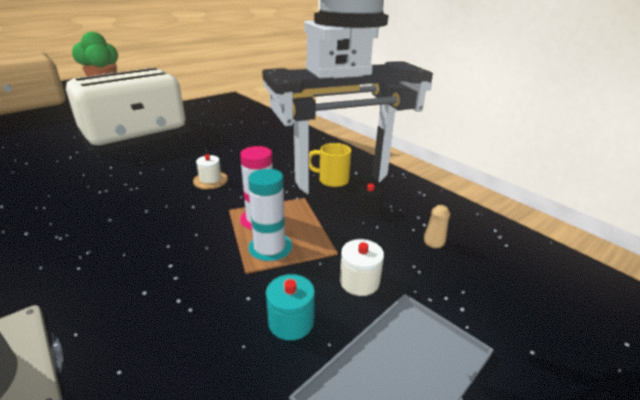

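View pics/t9.png

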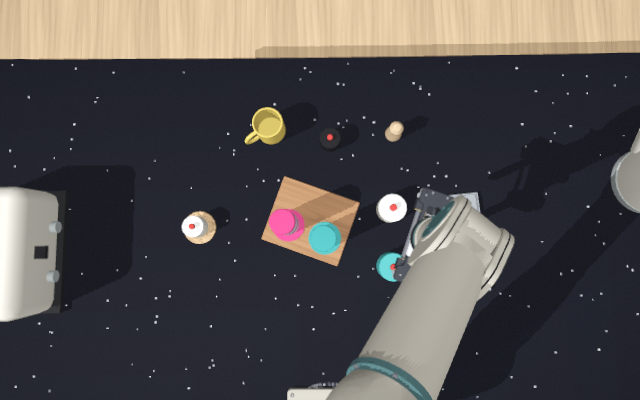

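All three are placed: the side view shows pink at (257,185), teal at (267,215) and the tin at (208,170), with the gripper clear. Handing in.

```bash
python3 -c "
from workcell import close_job
print(close_job())"
```

```text
the job is handed in; nothing more can be done
None
```

I moved both canisters to the tray and set the sugar tin on the cork coaster while they waited there. Then I put each canister back on the mat of its own lid colour (they had started swapped). I handed the job in at about 44 s of the 125 s allowed; it reports no verdict.

**Last camera checks, before hand-in:**

| Item | Distance from centre (limit 15 mm) |
|---|---|
| Sugar tin on coaster | about 2 mm |
| Canister pink on pink mat | about 4 mm |
| Canister teal on teal mat | about 3.5 mm |

- **Upright and released:** lid heights match canisters and tin standing flat, the gripper was clear, and the wrist force was near zero.
- **Bystanders:** the mug and shaker look unmoved in the pictures; I did not measure them again.
- **Disagreements:** the top camera differed from the arm's own position by about 3 mm near the tray. An early wrist-camera reading was up to about 7 mm off, partly because the arm was still settling and partly because the lid's side was counted in. I gripped by the top-camera positions with a small adjustment.
- **Contact forces:** setting the canisters down gave brief wrist-force readings of up to about 36 N, far below the 120 N wrist limit.

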